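# Vent the heated bookbinding press

### The arm

A 6-joint arm with a two-finger parallel gripper is mounted at the origin on the work surface. World frame = base frame: x ahead of the robot, y to its left, z up, the work surface at z = 0. Lengths are in m, angles in rad, forces in N, time in s.
With the tool pointing down it reaches from about 0.35 to 0.8 m from the base axis. Payload 7.3 kg.
Tool frame: the origin (TCP) lies at the very end of the fingers, on their centre line; the grasp point (between the pads) lies 19 mm behind it; z points along the fingers, y is the direction in which the jaws open and shut (so a half turn about z gives the same grasp; the last joint's range is limited). The gripper opens to 85 mm and grips with 20 to 120 N. Pads are 22 mm wide; open, the fingers measure 114 mm over their backs; the gripper's body (76 mm by 85 mm) begins 54 mm behind the grasp point. The pads swing forward as they close: fully open they stand 13 mm farther back than shut.
Start: joints at [-1.355, 0.342, 1.524, -0, 1.275, -0.146], TCP at [0.186, -0.491, 0.211] pointing down, gripper open.
Joint ranges: [-2.53, 2.53], [-0.77, 2.02], [0.04, 2.7], [-1, 4.14], [0.28, 2.66], [-3.11, 3.11]. Speed limits (rad/s): [2.57, 2.57, 3.14, 3.14, 3.14, 3.14].

### API

Orientations are given as a unit quaternion [x, y, z, w].
In Python, from workcell import r gives the robot as it stands.
- The arm moves only by the tool move_arm, never from a script. Its argument "increments" is a list of rows, each a list of 7 numbers: the shift along the tool's x, y, z as a fraction of full scale, then the turn, a rotation vector about the tool's x, y, z as a fraction of full scale, then the opening, from 0 (shut) to 1 (fully open). In form: [[x, y, z, rx, ry, rz, grip], ...]. A call has 1 to 8 rows; each row shifts and turns the pose as measured when the row begins, along the tool's axes as they then stand; what a row does not reach is not made up. Full scale, the value 1, is 0.04 m for a shift and 4 degrees for a turn. A row lasts 1/12 s, in which the tool goes at most 41.7 mm and 7.16 degrees, less where a joint would pass 70% of its speed; a pose out of reach is approached as far as the arm can. A call with a number of a shift or a turn outside -1 to 1 is refused whole. A call with a gripper value outside its range is refused whole. The fingers move at their own pace and stop on an object; "newtons" is the grip in N (left out, the last holds). Time passes only in rows, so rows that do not move let the fingers close. It gives the time, the measured TCP pose, the force and the opening at its end, in the units of the state.
- r.get_state(): the state, without advancing time (a new reading comes with each control period).
- r.get_image(name): name is "scene" or "top" or "wrist"; returns a dict with "img" (420x560x3 uint8, red, green, blue), "fx", "fy", "cx", "cy" (pixels), "position" and "orientation" of the camera in the world. Camera axes: x right, y down, z forward; pixel columns grow to the right and rows downward; lengths in m; the calibration is good to about 2 mm. The wrist camera is an equidistant fisheye: a pixel r from the principal point sees the ray r / f radians off the axis. A picture is of the moment at which its call begins. There is no depth.
- r.sign_off(): hands the job in, once; it reports no verdict.
The state is a dict: "t": time; "joint_pos": joint angles; "joint_velocities": joint speeds; "joint_torque": joint torques, N m; "tcp_pos": TCP position; "eef_rot": TCP orientation; "contact_force": force on the tool from outside, world axes, zero at the start; "moment": the same for the moment, N m; "width": opening from 0.0 (shut) to 1.0 (fully open).
Only numpy, scipy, OpenCV 4.12 (cv2) and the standard library are available. Lean on these libraries where they do the work, as an engineer would, in place of code of your own. Each camera call takes 0.05 s, during which the arm holds its last target.

### The job

The cover boards in the heated bench press have to give off their damp. First turn the thermostat knob on the console back so that its white pointer line stands on the green drying mark; then lift the spring-closed lid by its black bar handle until its yellow pointer stands at the red index on the side quadrant, and hold it there: you finish still holding the lid, because it shuts by itself. Do not throw the lid wide open, do not shift the red index, and leave the book, weight, bone folder and brush where they lie.

Things in the scene. Friction and masses are not known exactly. Their poses are not given: they have to be found in the camera images.
- press: Heated bench press, fixed: grey base 260 (x) by 300 (y) by 66 mm high under a cream sprung lid (top 126 mm high); on its right (-y) a grey console 140 mm wide, top 70 mm high, centred 222 mm right. Origin: centre of the base's underside on the bench. Own x points from the handle side (facing the robot) to the hinge side, y left, z up. Place and yaw vary.
- press_lid (a joint): Opening angle of the lid in rad about the hinge axis, along the press's y through (135, 0, 92) mm in the press's frame: 0 shut (at the start), growing as the front rises, stop at 1.25. Shut, the bar handle's centre is 325 mm before and 12 mm above that axis. Weight and springs close it: 6 to 8 N upward at the handle lifts it off, 8 to 11 N holds it at 0.4 to 0.7; let go, it falls shut.
- lid_handle (a point): Centre of the lid's black round bar handle: 22 mm diameter, 160 mm long along the press's y axis, its middle 100 mm free for a grip from above. When shut it is 104 mm above the bench, 65 mm in front of the lid's front edge, nothing below or before it. It swings 325 mm from the hinge. Axes turn with the lid (x towards the hinge, y along the bar).
- lid_pointer (a point): Tip of the yellow pointer on the lid's left side, which runs along the rim of the quadrant scale: 190 mm from the hinge axis, 160 mm left of the middle; it is level with the hinge when the lid is shut and turns with the lid.
- vent_index (a joint): Angle in rad, on the same hinge axis and from the same zero as press_lid, at which the red index is clamped on the quadrant: the lid is at the index when the joint press_lid equals it. Between 0.38 and 0.68, different each time; it is only to be read, not to be pushed.
- index_tip (a point): Point on the red index, a red block 32 mm (along the radius) by 20 by 7 mm with a small steel screw, clamped on the black quadrant scale at the left rear side of the press: 176 mm from the hinge axis, 164 mm left of the middle.
- thermostat (a joint): Angle of the thermostat knob in rad, 0 to 4.71, growing clockwise seen from above. The green drying mark is at 1.35; at the start the knob stands clockwise of it (2.1 to 2.8), so it has to be turned back anticlockwise by 0.75 to 1.45. It stays where it is left (friction about 0.04 N m).
- thermostat_grip (a point): Point on the upright axis of the knob, 100 mm above the bench, at the height to grip. The black knob has a bar grip 46 mm long, 14 mm wide and 34 mm high (from 78 to 112 mm above the bench) on a round skirt of 50 mm diameter. The point's x axis points along the bar to the end with the white pointer line and turns with the knob; z up.
- thermostat_pointer (a point): The white pointer line's outer end on the knob, 30 mm from the knob's axis along the bar.
- dial_mark (a point): The green drying mark on the aluminium scale plate round the knob, 33 mm from the knob's axis: a bar 5 mm wide and 14 mm long that points to the axis. (Small black ticks are the rest of the scale, a red arc its hottest end.)
- book: Bystander: green cloth-bound book lying flat, 190 by 130 by 32 mm, left of the press. Origin: centre of its underside.
- weight: Bystander: brass weight with a knob, 64 mm diameter, 75 mm high, right of the console. Origin: centre of its underside.
- bone_folder: Bystander: flat ivory-coloured bone folder, 161 by 22 by 5 mm, at the left front of the press. Origin: underside, near the middle.
- paste_brush: Bystander: paste brush with wooden handle lying on the bench, 220 mm long, right front of the press. Origin: on the bench, under its middle.

How it is judged:
By the outcome, as a careful person would: the job done as asked, in the order asked, and still so for the second after the job is handed in, while the arm keeps its last pose, push and grip.
It also fails if it takes over 48 s, if anything falls off the work surface, if the arm or the gripper's body presses on something with over 40 N, if the wrist force passes 120 N, or if a joint passes its speed limit or range.

## Working session

There is one attempt and no reset: what is moved stays moved. The work goes in short steps, Python scripts to look and compute and a tool call to move; the robot and the scene stay as the last step left them, time stands still between calls to the robot, and variables do not carry over. Pictures are saved under pics/ and viewed, and the job is handed in when it is done.

Besides the shell and the picture viewer there is one more tool, called after ">>>" as a command line: name --pt "numbers of a row" for each row, then --argument value for the rest. move_arm: Moves the arm, as the interface text tells. Shift numbers are shares of 0.04 m and turn numbers shares of 4 degrees, none past 1 either way. Its arguments: {"type":"object","properties":{"increments":{"type":"array"},"newtons":{"type":"number"}},"required":["increments"]}

```bash
mkdir -p pics; ls
python3 - <<'E'
from workcell import r
import cv2
s=r.get_state(); print(s)
for n in("scene","top","wrist"):
    d=r.get_image(n); cv2.imwrite(f"pics/{n}0.png",d["img"][:,:,::-1]); print(n,{k:v for k,v in d.items() if k!="img"})
E
```

```text
pics
{'t': 0.0, 'joint_pos': array([-1.35498697e+00,  3.42716433e-01,  1.52504453e+00,  3.21734447e-06,
        1.27538475e+00, -1.46005339e-01]), 'joint_velocities': array([ 1.21896878e-03, -9.97811774e-04, -4.76413852e-04, -6.77527580e-05,
       -5.22546126e-04,  6.92812386e-04]), 'joint_torque': array([ 8.05785639e-04, -4.33678043e+01, -2.46008795e+01,  2.10116340e-06,
        7.98781664e-03,  7.68240596e-06]), 'tcp_pos': array([ 0.18575909, -0.49056702,  0.20991964]), 'eef_rot': array([ 9.83680633e-01,  1.79921673e-01, -2.55592044e-05, -7.76108934e-04]), 'contact_force': array([ 0.28735021, -0.0450947 ,  0.07275796]), 'moment': array([-0.0407425 ,  0.01089054,  0.0078384 ]), 'width': 0.999533520457106}
scene {'fx': 524.2194582841863, 'fy': 524.2194582841863, 'cx': 273.8534693316188, 'cy': 211.2630080296008, 'position': array([1.13040537, 0.27494252, 1.06894231]), 'orientation': array([ 0.51581843,  0.81386743, -0.22280299, -0.14802017])}
top {'fx': 403.81035357276505, 'fy': 403.81035357276505, 'cx': 277.33796800810865, 'cy': 208.00553983740588, 'position': array([0.38700202, 0.0180291 , 1.13029393]), 'orientation': array([ 0.70739775, -0.70008234,  0.06266503, -0.07447299])}
wrist {'fx': 325.19226210127806, 'fy': 325.19226210127806, 'cx': 279.2093551121706, 'cy': 208.83264453102913, 'position': array([ 0.26185312, -0.4623125 ,  0.37352376]), 'orientation': array([ 0.81207884, -0.56074916, -0.09213491,  0.13266309])}
```

View pics/scene0.png

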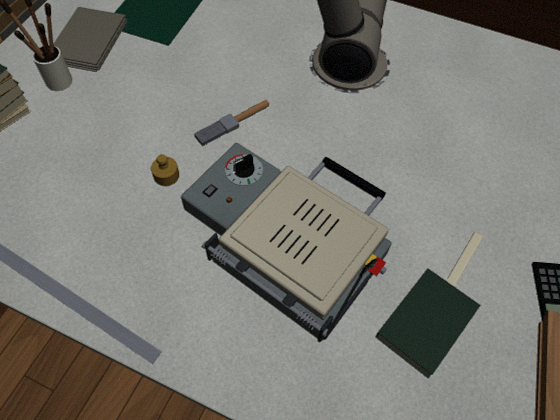

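View pics/top0.png

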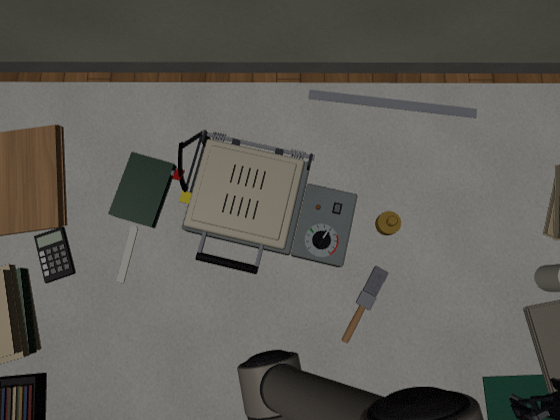

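View pics/wrist0.png

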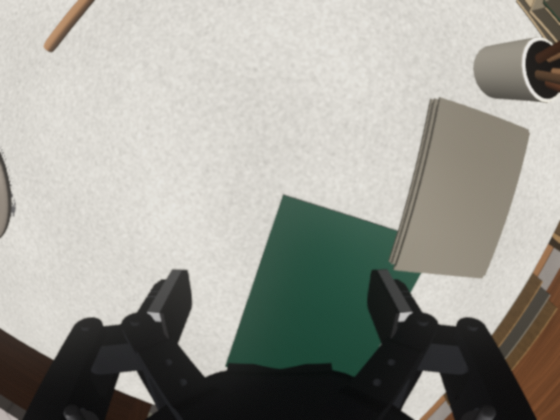

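The top view shows the press with its handle around (227,263), the knob at (321,239), the yellow pointer at (186,198) and the red index at (178,174). I'll enlarge these for precise pixels.

Run:
```python
import cv2
a=cv2.imread("pics/top0.png")
cv2.imwrite("pics/t_knob.png",cv2.resize(a[210:270,285:365],None,fx=10,fy=10,interpolation=cv2.INTER_CUBIC))
cv2.imwrite("pics/t_press.png",cv2.convertScaleAbs(cv2.resize(a[120:280,160:370],None,fx=3.75,fy=3.75,interpolation=cv2.INTER_CUBIC),alpha=1.5,beta=20))
b=cv2.imread("pics/scene0.png")
cv2.imwrite("pics/s_knob.png",cv2.resize(b[135:195,205:285],None,fx=10,fy=10,interpolation=cv2.INTER_CUBIC))
cv2.imwrite("pics/s_idx.png",cv2.convertScaleAbs(cv2.resize(b[235:345,300:410],None,fx=5.4,fy=5.4,interpolation=cv2.INTER_CUBIC),alpha=1.5,beta=20))
```

```text
(no output)
```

View pics/t_knob.png

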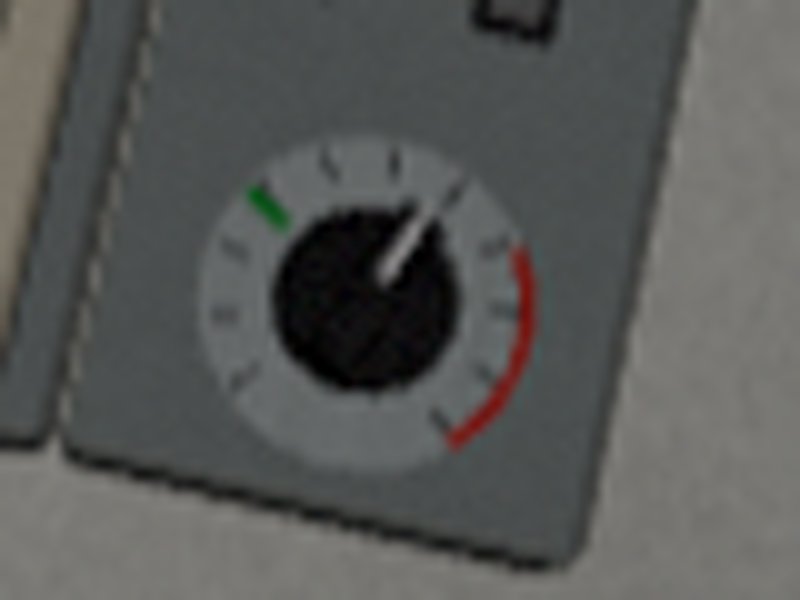

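View pics/t_press.png

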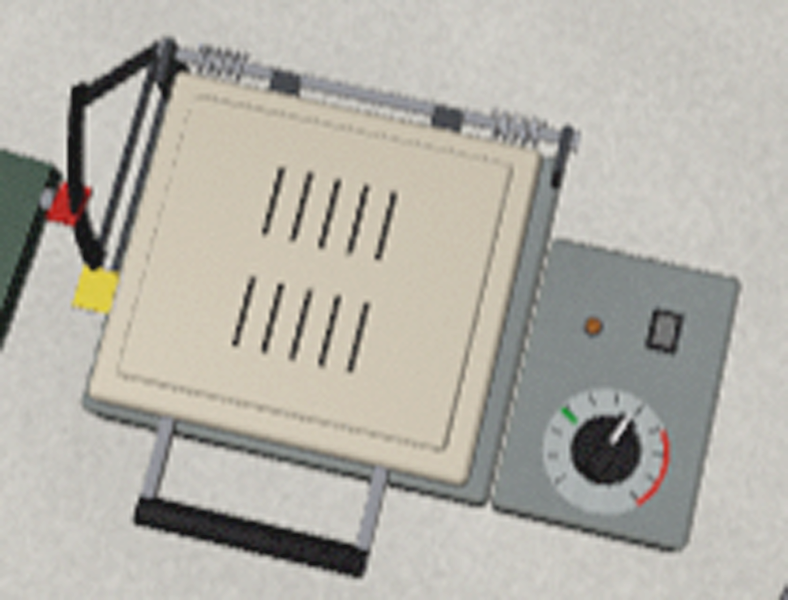

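View pics/s_knob.png

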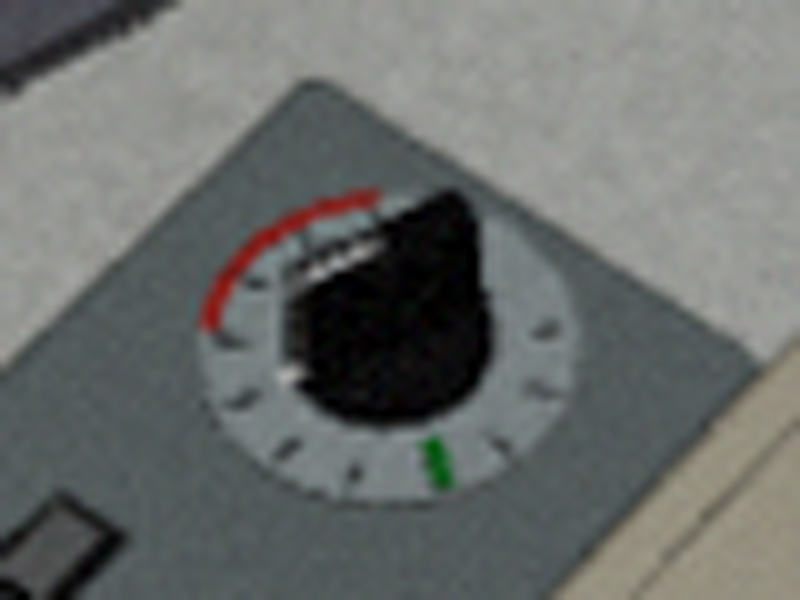

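View pics/s_idx.png

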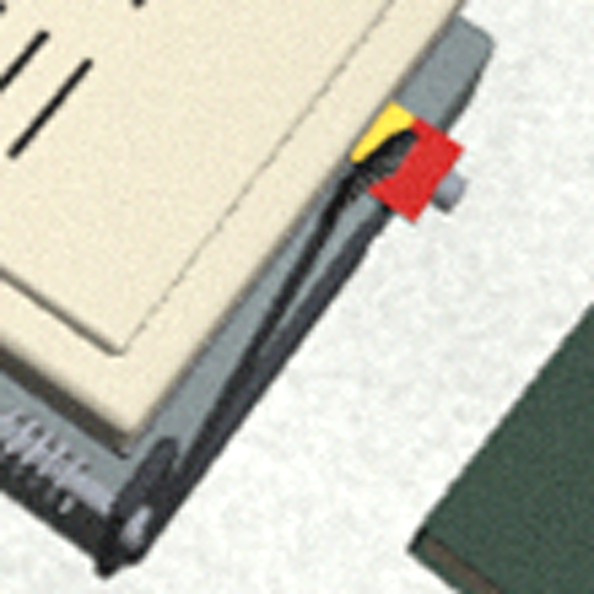

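```bash
cat > h.py <<'E'
import numpy as np, cv2
from scipy.spatial.transform import Rotation as R
from scipy.optimize import least_squares
CAM=dict(
 scene=dict(f=524.2194582841863,c=(273.8534693316188,211.2630080296008),p=np.array([1.13040537,0.27494252,1.06894231]),q=[0.51581843,0.81386743,-0.22280299,-0.14802017]),
 top=dict(f=403.81035357276505,c=(277.33796800810865,208.00553983740588),p=np.array([0.38700202,0.0180291,1.13029393]),q=[0.70739775,-0.70008234,0.06266503,-0.07447299]))
def proj(cam,P):
    c=CAM[cam]; X=(np.atleast_2d(P)-c['p'])@R.from_quat(c['q']).as_matrix()
    return X[:,:2]/X[:,2:]*c['f']+np.array(c['c'])
def onplane(cam,uv,z):
    c=CAM[cam]; d=R.from_quat(c['q']).as_matrix()@np.array([(uv[0]-c['c'][0])/c['f'],(uv[1]-c['c'][1])/c['f'],1])
    return c['p']+d*(z-c['p'][2])/d[2]
def wplane(im,uv,z):  # fisheye wrist
    v=np.array([uv[0]-im['cx'],uv[1]-im['cy']]); r=np.linalg.norm(v); th=r/im['fx']
    d=np.r_[v/max(r,1e-9)*np.sin(th),np.cos(th)]; d=R.from_quat(im['orientation']).as_matrix()@d
    return im['position']+d*(z-im['position'][2])/d[2]
def wproj(im,P):
    X=R.from_quat(im['orientation']).as_matrix().T@(np.array(P)-im['position']); th=np.arctan2(np.hypot(X[0],X[1]),X[2])
    return np.array([im['cx'],im['cy']])+X[:2]/np.hypot(X[0],X[1])*th*im['fx']
def p2w(pose,P):
    x,y,a=pose; P=np.atleast_2d(P); c,s=np.cos(a),np.sin(a)
    return np.c_[x+c*P[:,0]-s*P[:,1],y+s*P[:,0]+c*P[:,1],P[:,2]]
E
python3 - <<'E'
from h import *
T=lambda x,y:(160+x/3.75-.4,120+y/3.75-.4)
obs=[('top',T(143,510),(-.19,.08,.104)),('top',T(360,562),(-.19,-.08,.104)),
('top',T(85,408),(-.13,.15,.066)),('top',T(488,503),(-.13,-.15,.066)),
('scene',(325,162.5),(-.19,-.08,.104)),('scene',(383,193),(-.19,.08,.104))]
kt=(285+366/10-.5,210+303/10-.5); ks=(205+388/10-.5,135+348/10-.5)
print('dial',onplane('top',kt,.073),onplane('scene',ks,.073))
def f(p):
    return np.concatenate([(proj(c,p2w(p,P))[0]-uv) for c,uv,P in obs])
s=least_squares(f,[.5,.05,0.2],loss='soft_l1'); print(s.x,np.round(f(s.x).reshape(-1,2),1))
for c,uv,P in obs: print(c,onplane(c,uv,P[2]),p2w(s.x,P)[0])
K=onplane('top',kt,.073); a=s.x[2]; d=K[:2]-s.x[:2]; print('knob in press',[np.cos(a)*d[0]+np.sin(a)*d[1],-np.sin(a)*d[0]+np.cos(a)*d[1]])
# green mark & pointer
g1=onplane('top',(285+252/10-.5,210+190/10-.5),.072);g2=onplane('top',(285+284/10-.5,210+226/10-.5),.072)
w1=onplane('top',(285+432/10-.5,210+212/10-.5),.112);w2=onplane('top',(285+384/10-.5,210+280/10-.5),.112)
print('K',K,'green dir',np.arctan2(*( (g1-g2)[[1,0]])),np.arctan2(*(((g1+g2)/2-K)[[1,0]])),'r',np.linalg.norm(((g1+g2)/2-K)[:2]),'white',np.arctan2(*((w1-w2)[[1,0]])),w1,w2)
# index
q=lambda x,y:(300+x/5.4-.4,235+y/5.4-.4)
ip=[('top',T(69,204)),('scene',q(417,170))]
for th in np.arange(.35,.72,.05):
    P=p2w(s.x,(.135-.176*np.cos(th),.164,.092+.176*np.sin(th)))
    print(round(th,2),[np.round(proj(c,P)[0]-uv,1) for c,uv in ip])
E
```

```text
dial [ 0.5109307  -0.07881909  0.073     ] [ 0.51059657 -0.08162202  0.073     ]
[ 0.63284679  0.12083199 -0.21712751] [[-1.  -0.3]
 [ 2.2  0.3]
 [-1.9  0.1]
 [ 0.3  0.2]
 [-1.6 -1.6]
 [ 0.4  4.2]]
top [0.46385929 0.23718252 0.104     ] [0.46454197 0.23988445 0.104     ]
top [0.43067103 0.08931207 0.104     ] [0.4300739 0.0836412 0.104    ]
top [0.53856555 0.29034743 0.066     ] [0.53821297 0.29531534 0.066     ]
top [0.47418351 0.00312647 0.066     ] [0.47358533 0.00235925 0.066     ]
scene [0.4327127  0.08874186 0.104     ] [0.4300739 0.0836412 0.104    ]
scene [0.45449951 0.23543487 0.104     ] [0.46454197 0.23988445 0.104     ]
knob in press [np.float64(-0.07604360534873687), np.float64(-0.22122715590747558)]
K [ 0.5109307  -0.07881909  0.073     ] green dir 0.7237489858498963 0.7949102831647645 r 0.035735779759007914 white -0.6148315400489467 [ 0.52970492 -0.0921738   0.112     ] [ 0.51224513 -0.07984483  0.112     ]
0.35 [array([-0.8, 10. ]), array([ 5.5, -4.9])]
0.4 [array([-1.3,  7.9]), array([ 5.4, -5.6])]
0.45 [array([-1.8,  5.7]), array([ 5.2, -6.1])]
0.5 [array([-2.1,  3.3]), array([ 4.8, -6.3])]
0.55 [array([-2.5,  0.8]), array([ 4.4, -6.4])]
0.6 [array([-2.7, -1.9]), array([ 3.7, -6.3])]
0.65 [array([-2.9, -4.8]), array([ 3., -6.])]
0.7 [array([-3. , -7.7]), array([ 2.1, -5.5])]
```

Run:
```python
import cv2
b=cv2.imread("pics/scene0.png")
cv2.imwrite("pics/s_press.png",cv2.convertScaleAbs(cv2.resize(b[150:340,180:400],None,fx=3.1,fy=3.1,interpolation=cv2.INTER_CUBIC),alpha=1.5,beta=20))
```

```text
(no output)
```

View pics/s_press.png

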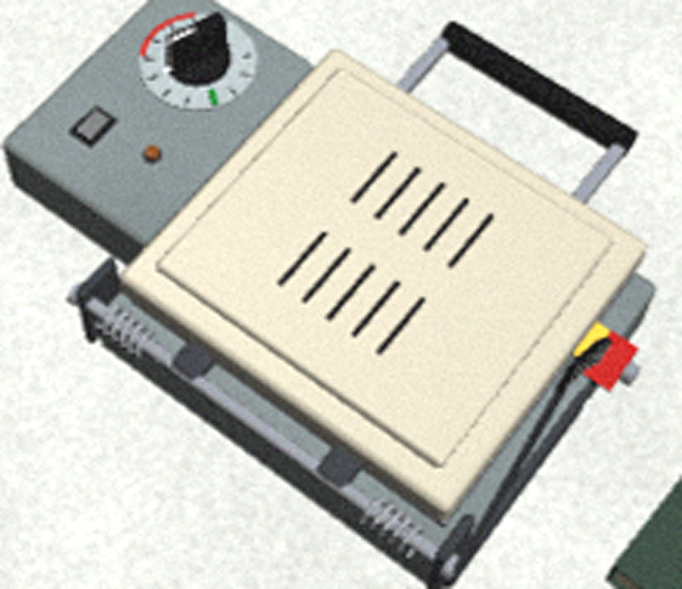

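Run:
```python
from h import *
T=lambda x,y:(160+x/3.75-.4,120+y/3.75-.4); S=lambda x,y:(180+x/3.1-.3,150+y/3.1-.3)
def build(k):
    w,kx,th=k
    return [('top',T(143,510),(-.19,.08,.104)),('top',T(360,562),(-.19,-.08,.104)),
('top',T(85,408),(-.13,.15,.066)),('top',T(488,503),(-.13,-.15,.066)),
('scene',S(453,33),(-.19,-.08,.104)),('scene',S(628,140),(-.19,.08,.104)),
('top',T(88,400),(-.125,w,.124)),('top',T(468,484),(-.125,-w,.124)),
('scene',S(646,245),(-.125,w,.124)),('scene',S(335,52),(-.125,-w,.124)),
('top',(321.1,239.8),(kx,-.222,.073)),('scene',(243.3,169.3),(kx,-.222,.073)),
('top',T(69,204),(.135-.176*np.cos(th),.164,.092+.176*np.sin(th))),('scene',S(611,359),(.135-.176*np.cos(th),.164,.092+.176*np.sin(th)))]
def f(v):
    p=v[:3]; b={'top':v[6:8],'scene':v[8:10]}
    return np.r_[np.concatenate([proj(c,p2w(p,P))[0]+b[c]-uv for c,uv,P in build(v[3:6])]),v[6:]*.7]
s=least_squares(f,[.63,.12,-.217,.145,-.076,.5]+[0]*4,loss='soft_l1'); print(np.round(s.x,4)); print(np.round(f(s.x)[:28].reshape(-1,2),1))
p=s.x[:3]; print('handle',p2w(p,(-.19,0,.104)),'knob',p2w(p,(s.x[4],-.222,.1)))
```

```text
[ 0.6368  0.1173 -0.2326  0.1313 -0.0754  0.5463 -0.0395  1.4711  0.096
  0.1924]
[[-0.6 -1.1]
 [ 2.4  0.4]
 [-1.  -0.9]
 [ 0.6  0.9]
 [-3.1  1.8]
 [-0.   4.4]
 [ 0.1 -2.3]
 [-0.5  0.2]
 [ 0.2 -0.8]
 [ 0.1 -3.1]
 [ 0.9  1. ]
 [-0.1  0.8]
 [-0.8 -0.1]
 [ 1.4 -3.6]]
handle [[0.45192967 0.16112366 0.104     ]] knob [[ 0.51228784 -0.08131824  0.1       ]]
```

```bash
cat >> h.py <<'E'
def down(ang):  # tool-down orientation with tool x at world angle ang
    return R.from_quat([np.cos(ang/2),np.sin(ang/2),0,0])
def plan(st,pos,rot,n,grip):
    p=np.array(st['tcp_pos']);q=R.from_quat(st['eef_rot']); rows=[]
    p0,q0=p.copy(),q; tot=(q0.inv()*rot).as_rotvec()
    for i in range(1,n+1):
        pt=p0+(np.array(pos)-p0)*i/n; qt=q0*R.from_rotvec(tot*i/n)
        d=q.as_matrix().T@(pt-p)/.04; w=np.degrees((q.inv()*qt).as_rotvec())/4
        row=np.round(np.r_[d,w],2); rows.append(list(map(float,row))+[grip])
        p=p+q.as_matrix()@(row[:3]*.04); q=q*R.from_rotvec(np.radians(row[3:]*4))
    print('max',np.abs(np.array(rows)[:,:6]).max(),'end',p,q.as_quat())
    print('[' + ',\n'.join(str(r) for r in rows)+']')
E
python3 - <<'E'
from h import *; from workcell import r
plan(r.get_state(),[.512,-.081,.19],down(-.615),16,1.0)
E
```

```text
max 0.88 end [ 0.51218795 -0.08097044  0.18992531] [ 9.53110201e-01 -3.02623363e-01  1.70006175e-04 -1.23279907e-04]
[[0.7, -0.42, 0.03, -0.0, 0.0, 0.87, 1.0],
[0.68, -0.46, 0.03, -0.0, 0.0, 0.88, 1.0],
[0.65, -0.5, 0.04, -0.0, 0.0, 0.87, 1.0],
[0.61, -0.54, 0.03, -0.0, 0.0, 0.88, 1.0],
[0.58, -0.57, 0.03, -0.0, 0.0, 0.87, 1.0],
[0.55, -0.62, 0.03, -0.01, 0.0, 0.88, 1.0],
[0.51, -0.64, 0.03, 0.0, 0.0, 0.87, 1.0],
[0.46, -0.67, 0.04, 0.0, 0.0, 0.88, 1.0],
[0.43, -0.7, 0.03, 0.0, 0.0, 0.87, 1.0],
[0.38, -0.72, 0.03, 0.0, 0.0, 0.87, 1.0],
[0.34, -0.75, 0.03, 0.0, 0.0, 0.88, 1.0],
[0.29, -0.76, 0.03, -0.0, 0.0, 0.87, 1.0],
[0.24, -0.78, 0.03, -0.0, 0.0, 0.88, 1.0],
[0.19, -0.8, 0.03, -0.0, 0.01, 0.87, 1.0],
[0.15, -0.8, 0.04, -0.0, -0.0, 0.88, 1.0],
[0.1, -0.82, 0.03, -0.0, -0.0, 0.87, 1.0]]
```

>>> move_arm --pt "0.7 -0.42 0.03 0 0 0.87 1" --pt "0.68 -0.46 0.03 0 0 0.88 1" --pt "0.65 -0.5 0.04 0 0 0.87 1" --pt "0.61 -0.54 0.03 0 0 0.88 1" --pt "0.58 -0.57 0.03 0 0 0.87 1" --pt "0.55 -0.62 0.03 0 0 0.88 1" --pt "0.51 -0.64 0.03 0 0 0.87 1" --pt "0.46 -0.67 0.04 0 0 0.88 1"

```text
t: 0.82
tcp_pos: [0.3523, -0.2834, 0.1968]
eef_rot: [0.997, -0.08, -0.001, -0.001]
contact_force: [0.5, -0.2, 0.5]
width: 1.002
```

>>> move_arm --pt "0.43 -0.7 0.03 0 0 0.87 1" --pt "0.38 -0.72 0.03 0 0 0.87 1" --pt "0.34 -0.75 0.03 0 0 0.88 1" --pt "0.29 -0.76 0.03 0 0 0.87 1" --pt "0.24 -0.78 0.03 0 0 0.88 1" --pt "0.19 -0.8 0.03 0 0 0.87 1" --pt "0.15 -0.8 0.04 0 0 0.88 1" --pt "0.1 -0.82 0.03 0 0 0.87 1"

```text
t: 1.48
tcp_pos: [0.5301, -0.0731, 0.1852]
eef_rot: [0.944, -0.33, -0.003, -0.001]
contact_force: [0.2, -0.7, 0.7]
width: 1.002
```

Run:
```python
from h import *; from workcell import r
im=r.get_image("wrist"); cv2.imwrite("pics/w1.png",im['img'][:,:,::-1]); np.save("w1.npy",{k:v for k,v in im.items()},allow_pickle=True)
a=im['img'][:,:,::-1]; 
print(r.get_state()['tcp_pos'],im['position'],wproj(im,[.512,-.081,.112]))
plan(r.get_state(),[.512,-.081,.19],down(-.615),4,1.0)
```

```text
[ 0.53339567 -0.06880514  0.18488058] [ 0.59438133 -0.12554911  0.34821261] [300.2612684  222.34274746]
max 0.22 end [ 0.51193435 -0.08111039  0.19006949] [ 9.53087222e-01 -3.02695779e-01 -3.75851153e-05  1.05493579e-04]
[[-0.06, 0.14, -0.03, -0.01, 0.02, -0.22, 1.0],
[-0.06, 0.15, -0.03, -0.01, 0.02, -0.21, 1.0],
[-0.06, 0.14, -0.04, -0.02, 0.02, -0.22, 1.0],
[-0.06, 0.14, -0.03, -0.01, 0.02, -0.21, 1.0]]
```

View pics/w1.png

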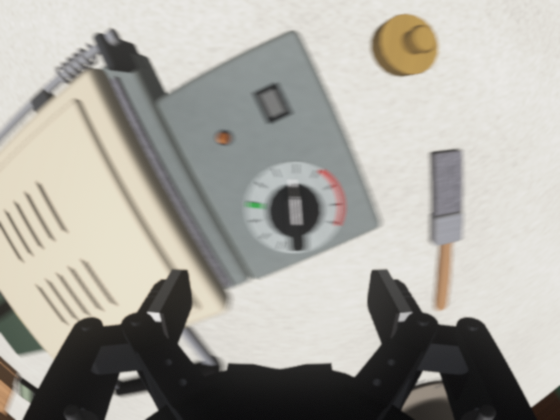

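The wrist view shows the knob near (296,208), the green mark at (255,205) and the white line pointing up-image. I'll zoom in.

Run:
```python
import cv2
a=cv2.imread("pics/w1.png")
cv2.imwrite("pics/w1k.png",cv2.convertScaleAbs(cv2.resize(a[150:265,225:365],None,fx=5,fy=5,interpolation=cv2.INTER_CUBIC),alpha=1.2,beta=20))
```

```text
(no output)
```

View pics/w1k.png

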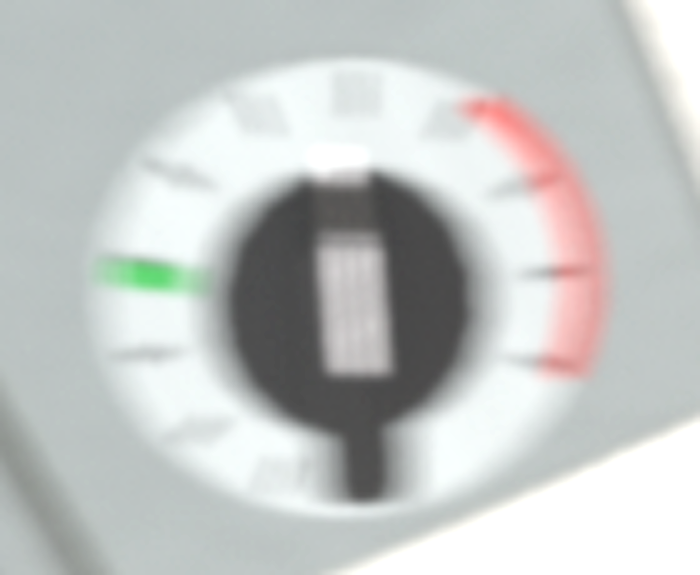

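>>> move_arm --pt "-0.12 0.28 -0.06 0 0.04 -0.44 1" --pt "-0.12 0.28 -0.06 0 0.04 -0.44 1" --pt "0 0 0 0 0 0 1" --pt "0 0 0 0 0 0 1"

```text
t: 1.87
tcp_pos: [0.5133, -0.0764, 0.1875]
eef_rot: [0.955, -0.298, -0.001, -0.002]
contact_force: [-0.5, -0.6, 0.3]
width: 0.999
```

Run:
```python
from h import *; from workcell import r
im=r.get_image("wrist"); cv2.imwrite("pics/w2.png",im['img'][:,:,::-1]); np.save("w2.npy",im,allow_pickle=True)
a=im['img'][:,:,::-1]; s=r.get_state()
print(s['tcp_pos'],s['eef_rot'],im['position'],wproj(im,[.512,-.081,.112]))
cv2.imwrite("pics/w2k.png",cv2.convertScaleAbs(cv2.resize(a[180:295,225:365],None,fx=5,fy=5,interpolation=cv2.INTER_CUBIC),alpha=1.2,beta=20))
```

```text
[ 0.51324281 -0.07647519  0.18749401] [ 0.95456732 -0.29798794 -0.00108442 -0.00180307] [ 0.58016331 -0.12441867  0.35074911] [284.11747536 208.3740136 ]
```

View pics/w2k.png

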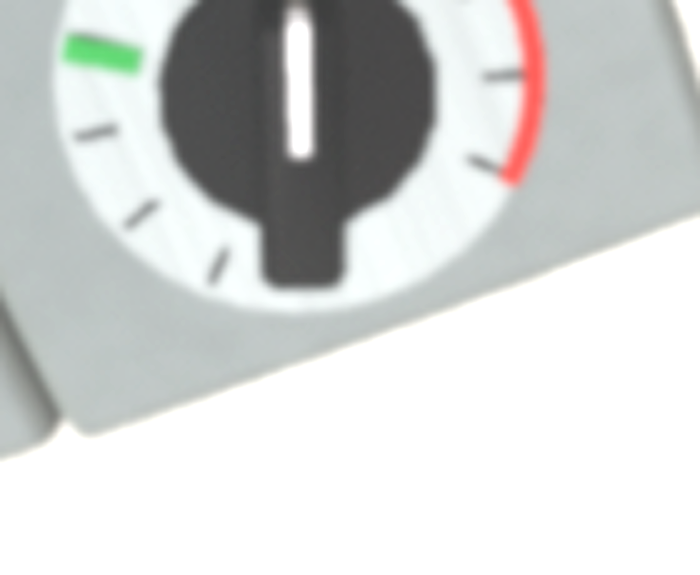

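Run:
```python
import cv2
a=cv2.imread("pics/w2.png")
cv2.imwrite("pics/w2k2.png",cv2.convertScaleAbs(cv2.resize(a[140:255,225:365],None,fx=5,fy=5,interpolation=cv2.INTER_CUBIC),alpha=1.2,beta=20))
```

```text
(no output)
```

View pics/w2k2.png

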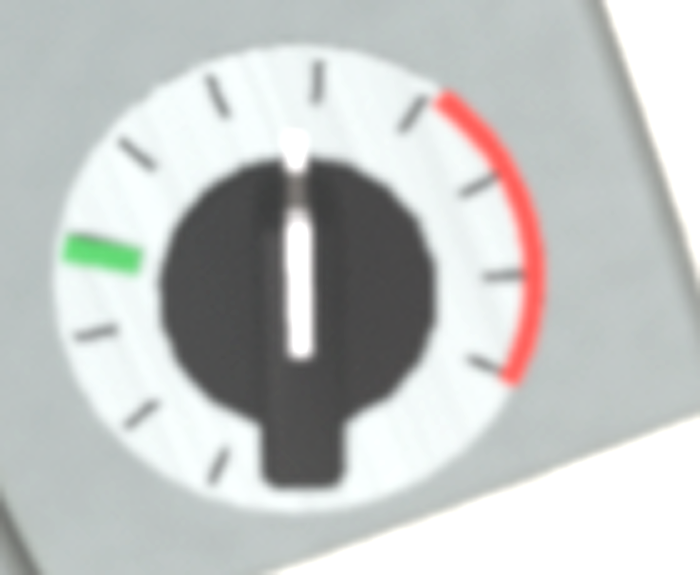

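View pics/w2.png

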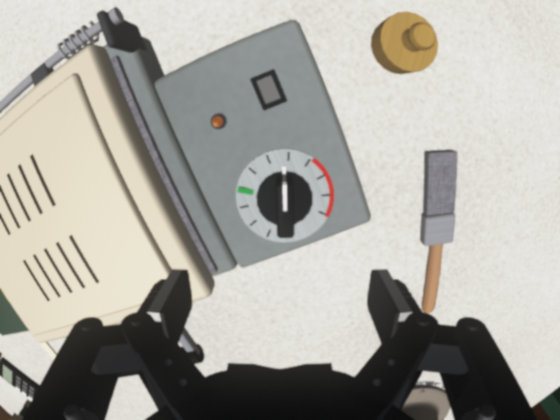

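Run:
```python
from h import *
im=np.load("w2.npy",allow_pickle=True).item()
W=lambda x,y:(225+x/5-.4,140+y/5-.4)
edge=[W(300,45),W(300,512),W(55,285),W(545,280)]
E=[wplane(im,e,.072) for e in edge]; print(np.round(E,4)); K=(E[0]+E[1]+E[2]+E[3])/4; print('K',K)
w=[wplane(im,W(*x),z) for x,z in (((297,215),.112),((300,355),.112),((295,140),.079),((303,490),.112))]
print(np.round(w,4)); A=lambda v:np.arctan2(v[1],v[0])
print('white',A(w[0]-w[1]),'from K', A(w[2]-K), 'centre-back end', np.linalg.norm((w[3]-K)[:2]),A(K-w[3]))
g=[wplane(im,W(*x),.072) for x in ((65,248),(142,260))]; print('green',A(g[0]-g[1]),A((g[0]+g[1])/2-K),np.linalg.norm(((g[0]+g[1])/2-K)[:2]))
c=[wplane(im,W(*x),.07) for x in ((600,10),(690,415))]; print('console right edge dir',A(c[0]-c[1]))
```

```text
[[ 0.5452 -0.1048  0.072 ]
 [ 0.4727 -0.0552  0.072 ]
 [ 0.5346 -0.0441  0.072 ]
 [ 0.4853 -0.1173  0.072 ]]
K [ 0.50944074 -0.08037359  0.072     ]
[[ 0.529  -0.0926  0.112 ]
 [ 0.5103 -0.0803  0.112 ]
 [ 0.533  -0.0953  0.079 ]
 [ 0.4911 -0.0678  0.112 ]]
white -0.5796513731958002 from K -0.5649224228418881 centre-back end 0.022269957301293896 -0.6022267179320022
green 0.8028092122202393 0.8013931713908053 0.035632075581769486
console right edge dir -0.3257342290265001
```

Run:
```python
from h import *; from workcell import r
plan(r.get_state(),[.510,-.080,.110],down(-.59),4,.5)
```

```text
max 0.49 end [ 0.51014833 -0.08000755  0.10988686] [ 9.56829699e-01 -2.90649099e-01 -1.54097838e-04 -6.22998342e-05]
[[-0.0, 0.03, 0.48, -0.01, 0.01, -0.05, 0.5],
[-0.01, 0.03, 0.49, -0.01, 0.01, -0.06, 0.5],
[0.0, 0.03, 0.48, -0.01, 0.01, -0.05, 0.5],
[-0.0, 0.03, 0.49, -0.01, 0.01, -0.06, 0.5]]
```

>>> move_arm --pt "0 0.06 0.3 -0.02 0.04 -0.1 0.5" --pt "0 0.04 0.48 0 0 -0.1 0.5" --pt "0 0.02 0.48 0 0 0 0.5" --pt "0 0 0.4 0 0 0 0.5" --pt "0 0 0 0 0 0 0.5" --pt "0 0 0 0 0 0 0.5"

```text
t: 2.42
tcp_pos: [0.5133, -0.0818, 0.1198]
eef_rot: [0.956, -0.295, 0.002, -0.001]
contact_force: [1.0, -0.6, -0.9]
width: 0.502
```

Run:
```python
from h import *; from workcell import r
plan(r.get_state(),[.510,-.080,.084],down(-.59),2,.5)
im=r.get_image("wrist"); a=im['img'][:,:,::-1]; cv2.imwrite("pics/w3.png",a)
```

```text
max 0.45 end [ 0.50990905 -0.079878    0.0841861 ] [ 9.56760116e-01 -2.90878063e-01 -1.69077248e-04  5.80757968e-05]
[[-0.05, 0.01, 0.45, -0.02, -0.03, -0.06, 0.5],
[-0.05, 0.0, 0.44, -0.03, -0.03, -0.05, 0.5]]
```

View pics/w3.png

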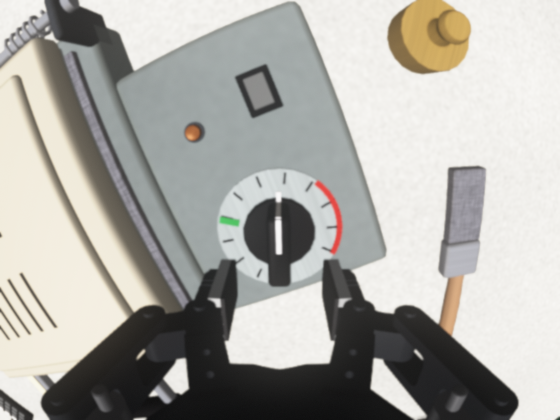

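The bar grip (x≈279) sits centred between the fingers (236 to 324), so I'm descending and gripping.

>>> move_arm --pt "-0.08 0 0.4 -0.03 -0.05 -0.1 0.5" --pt "-0.04 0 0.4 0 0 0 0.5" --pt "0 0 0.1 0 0 0 0.5" --pt "0 0 0 0 0 0 0.5"

```text
t: 2.8
tcp_pos: [0.513, -0.0802, 0.0875]
eef_rot: [0.956, -0.292, 0.005, -0.0]
contact_force: [-0.2, 1.3, 0.9]
width: 0.497
```

Run:
```python
from h import *; from workcell import r
plan(r.get_state(),[.510,-.080,.084],down(-.59),1,.5)
im=r.get_image("wrist"); a=im['img'][:,:,::-1]; cv2.imwrite("pics/w4.png",a)
```

```text
max 0.12 end [ 0.5098024  -0.08000341  0.083847  ] [ 9.56793612e-01 -2.90767911e-01  6.97760022e-05 -4.30147606e-05]
[[-0.07, 0.04, 0.09, -0.05, -0.12, -0.03, 0.5]]
```

View pics/w4.png

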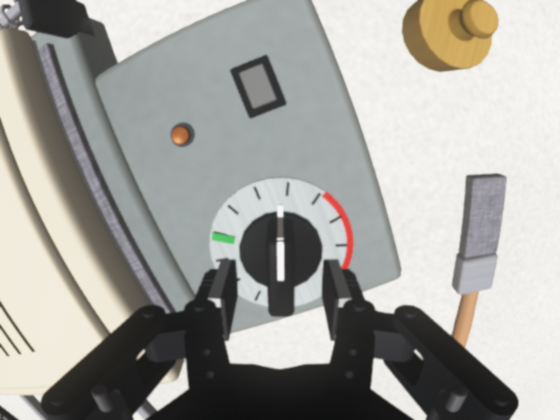

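>>> move_arm --pt "-0.07 0.04 0.09 -0.05 -0.1 0 0.5" --pt "-0.02 0 0 0 0 0 0" --pt "0 0 0 0 0 0 0" --pt "0 0 0 0 0 0 0" --pt "0 0 0 0 0 0 0" --pt "0 0 0 0 0 0 0" --newtons 30

```text
t: 3.35
tcp_pos: [0.5111, -0.0798, 0.0871]
eef_rot: [0.956, -0.292, 0.003, -0.0]
contact_force: [1.3, -0.3, -2.8]
width: 0.142
```

Run:
```python
from h import *; from workcell import r
s=r.get_state(); print(s['tcp_pos'],s['moment'])
m=R.from_quat(s['eef_rot']).as_matrix(); print('tool x ang',np.arctan2(m[1,0],m[0,0]))
```

```text
[ 0.51111411 -0.07981429  0.08711353] [-0.10674561 -0.06073126 -0.00362959]
tool x ang -0.592587720573221
```

>>> move_arm --pt "0 0 0 0 0 -0.8 0" --pt "0 0 0 0 0 -0.8 0" --pt "0 0 0 0 0 -0.8 0" --pt "0 0 0 0 0 -0.8 0" --pt "0 0 0 0 0 -0.8 0" --pt "0 0 0 0 0 -0.8 0" --pt "0 0 0 0 0 0 0"

```text
t: 3.93
tcp_pos: [0.5113, -0.0794, 0.0871]
eef_rot: [0.993, -0.121, 0.003, 0.0]
contact_force: [1.3, 0.3, -3.1]
width: 0.148
```

Run:
```python
from h import *; from workcell import r
s=r.get_state(); print(s['tcp_pos'],s['moment'])
m=R.from_quat(s['eef_rot']).as_matrix(); print('tool x ang',np.arctan2(m[1,0],m[0,0]),m[:,2])
```

```text
[ 0.51128014 -0.07940966  0.08712369] [ 0.06067714 -0.12328821 -0.0273132 ]
tool x ang -0.2424455528763477 [ 6.29917518e-03 -8.63264018e-04 -9.99979787e-01]
```

>>> move_arm --pt "0 0 0 0 0 -0.9 0" --pt "0 0 0 0 0 -0.9 0" --pt "0 0 0 0 0 -0.9 0" --pt "0 0 0 0 0 -0.9 0" --pt "0 0 0 0 0 -0.9 0" --pt "0 0 0 0 0 -0.9 0" --pt "0 0 0 0 0 -0.9 0" --pt "0 0 0 0 0 0 0"

```text
t: 4.6
tcp_pos: [0.5113, -0.0789, 0.0871]
eef_rot: [0.995, 0.101, 0.003, 0.0]
contact_force: [0.2, 0.5, -2.6]
width: 0.145
```

>>> move_arm --pt "0 0 0 0 0 -0.9 0" --pt "0 0 0 0 0 -0.9 0" --pt "0 0 0 0 0 -0.9 0" --pt "0 0 0 0 0 -0.9 0" --pt "0 0 0 0 0 -0.9 0" --pt "0 0 0 0 0 0 0"

```text
t: 5.1
tcp_pos: [0.5112, -0.0785, 0.0871]
eef_rot: [0.968, 0.252, 0.003, 0.0]
contact_force: [0.2, -0.1, -3.1]
width: 0.149
```

Run:
```python
from h import *; from workcell import r
s=r.get_state(); print(s['tcp_pos'],s['moment'])
m=R.from_quat(s['eef_rot']).as_matrix(); print('tool x ang',np.arctan2(m[1,0],m[0,0]),m[:,2])
im=r.get_image("wrist"); a=im['img'][:,:,::-1]; cv2.imwrite("pics/w5.png",a); np.save("w5.npy",im,allow_pickle=True)
cv2.imwrite("pics/w5k.png",cv2.convertScaleAbs(cv2.resize(a[165:305,195:365],None,fx=4.2,fy=4.2,interpolation=cv2.INTER_CUBIC),alpha=1.2,beta=20))
```

```text
[ 0.51119638 -0.07852237  0.08712666] [ 0.11245971 -0.12304397  0.02398464]
tool x ang 0.5104055891447277 [ 5.65982263e-03  9.72792899e-04 -9.99983510e-01]
```

View pics/w5k.png

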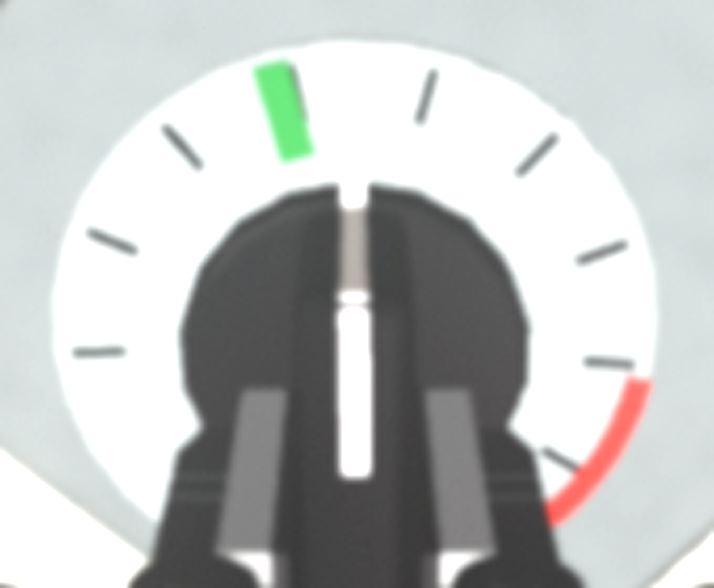

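Run:
```python
from h import *
im=np.load("w5.npy",allow_pickle=True).item()
W=lambda x,y:(195+x/4.2-.4,165+y/4.2-.4); A=lambda v:np.arctan2(v[1],v[0])
g=[wplane(im,W(*x),.072) for x in ((273,66),(297,157))]
w=[wplane(im,W(*x),z) for x,z in (((354,310),.112),((355,475),.112),((353,195),.079))]
E=[wplane(im,W(*x),.072) for x in ((52,310),(658,310),(355,40))]
print(np.round(g,4),np.round(w,4),np.round(E,4))
# circle through 3
a=np.c_[2*np.array(E)[:,:2],np.ones(3)]; b=(np.array(E)[:,:2]**2).sum(1); c=np.linalg.solve(a,b); print('centre',c[:2],'r',np.sqrt(c[2]+c[:2]@c[:2]))
gm=(g[0]+g[1])/2
for K in (c[:2],[.5111,-.0785],[.510,-.080]): print(A(gm[:2]-K),A(w[2][:2]-K))
print('dirs',A(g[0]-g[1]),A(w[0]-w[1]))
```

```text
[[ 0.5391 -0.0504  0.072 ]
 [ 0.5294 -0.0594  0.072 ]] [[ 0.5285 -0.0688  0.112 ]
 [ 0.51   -0.0792  0.112 ]
 [ 0.5304 -0.0676  0.079 ]] [[ 0.4916 -0.0392  0.072 ]
 [ 0.5346 -0.1161  0.072 ]
 [ 0.5476 -0.0583  0.072 ]]
centre [ 0.50900482 -0.07993249] r 0.04426327465348098
0.7813961819784034 0.5227302136820958
0.7952543984078211 0.5139391251012639
0.8028314848533578 0.5459579561571222
dirs 0.7464382114519246 0.5157648434547881
```

>>> move_arm --pt "0 0 0 0 0 -0.9 0" --pt "0 0 0 0 0 -0.9 0" --pt "0 0 0 0 0 -0.9 0" --pt "0 0 0 0 0 -0.9 0" --pt "0 0 0 0 0 -0.3 0" --pt "0 0 0 0 0 0 0"

```text
t: 5.65
tcp_pos: [0.511, -0.0782, 0.0871]
eef_rot: [0.927, 0.375, 0.003, 0.0]
contact_force: [0.6, 0.0, -2.9]
width: 0.148
```

Run:
```python
from h import *; from workcell import r
s=r.get_state(); print(s['tcp_pos'],s['moment'])
m=R.from_quat(s['eef_rot']).as_matrix(); print('tool x ang',np.arctan2(m[1,0],m[0,0]),m[:,2])
im=r.get_image("wrist"); a=im['img'][:,:,::-1]; cv2.imwrite("pics/w6.png",a); np.save("w6.npy",im,allow_pickle=True)
cv2.imwrite("pics/w6k.png",cv2.convertScaleAbs(cv2.resize(a[165:305,195:365],None,fx=4.2,fy=4.2,interpolation=cv2.INTER_CUBIC),alpha=1.2,beta=20))
```

```text
[ 0.51102011 -0.07824718  0.08712953] [ 0.12035544 -0.12000784  0.10716319]
tool x ang 0.7677734255655566 [ 0.00521983  0.00155506 -0.99998517]
```

View pics/w6k.png

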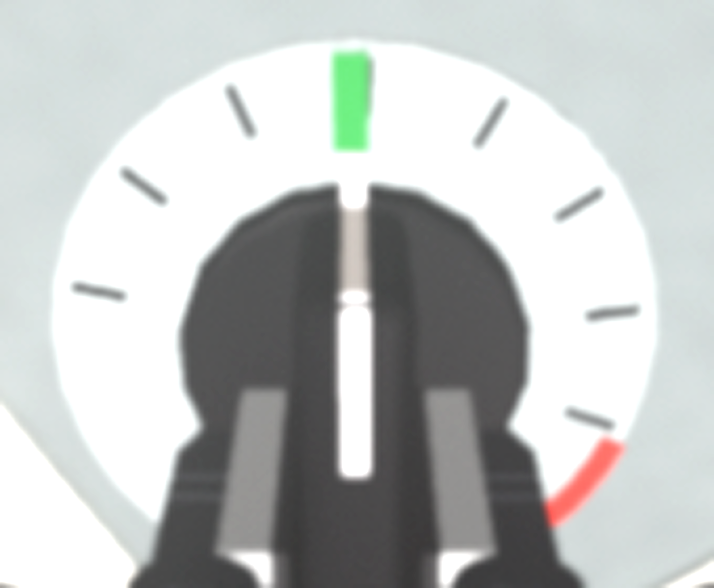

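>>> move_arm --pt "0 0 0 0 0 -0.25 0" --pt "0 0 0 0 0 0 0" --pt "0 0 0 0 0 0 0" --pt "0 0 0 0 0 0 0.5" --pt "0 0 0 0 0 0 0.5" --pt "0 0 0 0 0 0 0.5" --pt "0 0 0 0 0 0 0.5"

```text
t: 6.28
tcp_pos: [0.5114, -0.0788, 0.0878]
eef_rot: [0.925, 0.38, 0.003, 0.001]
contact_force: [0.4, -0.7, 0.2]
width: 0.501
```

>>> move_arm --pt "0 0 -0.4 0 0 0 0.5" --pt "0 0 -0.7 0 0 0 0.5" --pt "0 0 -0.7 0 0 0 0.5" --pt "0 0 -0.4 0 0 0 0.5" --pt "0 0 0 0 0 0 0.5" --pt "0 0 0 0 0 0 0.5"

```text
t: 6.78
tcp_pos: [0.51, -0.0791, 0.1789]
eef_rot: [0.925, 0.379, 0.002, 0.001]
contact_force: [-0.2, -0.5, 0.3]
width: 0.499
```

Run:
```python
from h import *; from workcell import r
s=r.get_state(); print(s['tcp_pos'],s['contact_force'])
im=r.get_image("wrist"); a=im['img'][:,:,::-1]; cv2.imwrite("pics/w7.png",a); np.save("w7.npy",im,allow_pickle=True)
cv2.imwrite("pics/w7k.png",cv2.convertScaleAbs(cv2.resize(a[140:255,215:355],None,fx=5,fy=5,interpolation=cv2.INTER_CUBIC),alpha=1.2,beta=20))
```

```text
[ 0.51002939 -0.0791      0.17890351] [-0.21974882 -0.53646137  0.32078109]
```

View pics/w7k.png

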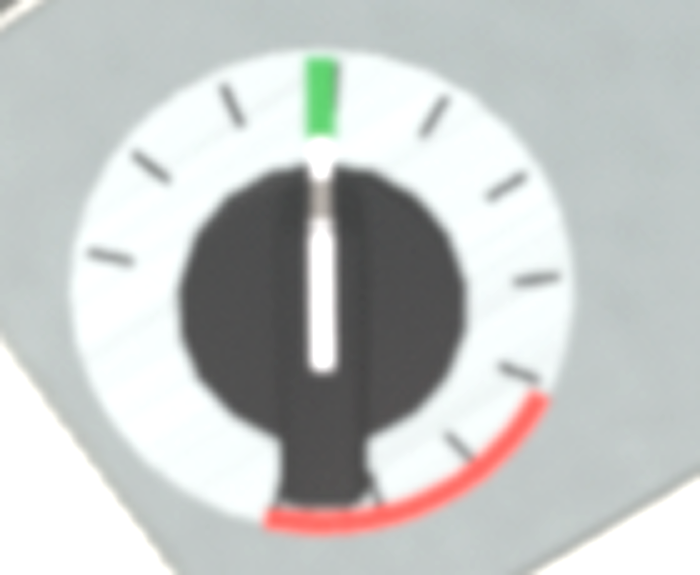

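View pics/w7.png

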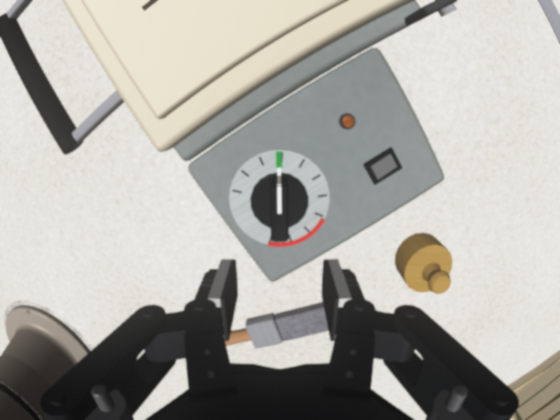

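The white line and the green mark coincide at x≈320, so the knob is set. Next is the handle.

Run:
```python
from h import *; from workcell import r
plan(r.get_state(),[.450,.160,.20],down(1.34),9,.7)
```

```text
max 0.9 end [0.44989292 0.15983975 0.19995446] [ 7.83809769e-01  6.21000976e-01 -1.84857671e-04  1.70337471e-05]
[[0.35, -0.59, -0.06, 0.01, -0.0, -0.9, 0.7],
[0.38, -0.57, -0.06, 0.0, -0.01, -0.89, 0.7],
[0.42, -0.54, -0.06, 0.01, -0.0, -0.9, 0.7],
[0.45, -0.52, -0.06, 0.0, -0.01, -0.89, 0.7],
[0.48, -0.48, -0.06, 0.01, 0.0, -0.9, 0.7],
[0.51, -0.46, -0.05, 0.0, -0.0, -0.89, 0.7],
[0.54, -0.42, -0.06, 0.01, -0.01, -0.9, 0.7],
[0.57, -0.39, -0.06, 0.0, -0.0, -0.89, 0.7],
[0.58, -0.35, -0.06, 0.01, -0.01, -0.9, 0.7]]
```

>>> move_arm --pt "0.35 -0.59 -0.06 0 0 -0.9 0.7" --pt "0.38 -0.57 -0.06 0 0 -0.89 0.7" --pt "0.42 -0.54 -0.06 0 0 -0.9 0.7" --pt "0.45 -0.52 -0.06 0 0 -0.89 0.7" --pt "0.48 -0.48 -0.06 0 0 -0.9 0.7" --pt "0.51 -0.46 -0.05 0 0 -0.89 0.7" --pt "0.54 -0.42 -0.06 0 0 -0.9 0.7"

```text
t: 7.42
tcp_pos: [0.4574, 0.1086, 0.1854]
eef_rot: [0.819, 0.574, -0.005, -0.003]
contact_force: [0.3, -0.2, -0.2]
width: 0.7
```

>>> move_arm --pt "0.4 -0.25 -0.06 0 0 -0.6 0.7" --pt "0 0 0 0 0 0 0.7" --pt "0 0 0 0 0 0 0.7"

```text
t: 7.67
tcp_pos: [0.4495, 0.1321, 0.1843]
eef_rot: [0.803, 0.596, -0.007, -0.006]
contact_force: [-0.9, -1.2, -1.0]
width: 0.697
```

Run:
```python
from h import *; from workcell import r
im=r.get_image("wrist"); a=im['img'][:,:,::-1]; cv2.imwrite("pics/w8.png",a); np.save("w8.npy",im,allow_pickle=True)
for y in (-.08,0,.08): print(wproj(im,p2w((.6368,.1173,-.2326),(-.19,y,.104))[0]))
plan(r.get_state(),[.450,.160,.20],down(1.34),2,.7)
```

```text
[280.047527  264.7207306]
[273.65597938 172.14541057]
[266.5881171   66.83105741]
max 0.47 end [0.44992222 0.1600429  0.20017336] [ 7.83814964e-01  6.20994429e-01 -1.23164010e-04  8.05294390e-05]
[[0.34, -0.1, -0.2, -0.13, 0.03, -0.46, 0.7],
[0.34, -0.09, -0.2, -0.13, 0.03, -0.47, 0.7]]
```

View pics/w8.png

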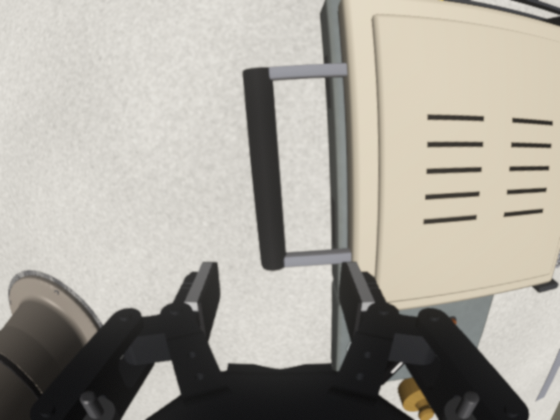

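The bar runs from (256,72) to (272,266) in the wrist view, about 9 px left of the prediction. I'll convert that to world coordinates.

Run:
```python
from h import *
from workcell import r
im=np.load("w8.npy",allow_pickle=True).item()
A=lambda v:np.arctan2(v[1],v[0])
a=wplane(im,(256.5,72),.104);b=wplane(im,(272.5,266),.104); print(a,b,np.linalg.norm(a-b),(a+b)/2,'bar ang',A(a-b))
e=[wplane(im,p,.066) for p in((329,60),(335,340))]; print('base front edge',A(e[0]-e[1]))
T=lambda x,y:(160+x/3.75-.4,120+y/3.75-.4); S=lambda x,y:(180+x/3.1-.3,150+y/3.1-.3)
t=[onplane('top',T(*q),.104) for q in((143,510),(360,562))]; s=[onplane('scene',S(*q),.104) for q in((628,140),(453,33))]
print('top',t,A(t[0]-t[1]),sum(t)/2,'scene',s,A(s[0]-s[1]),sum(s)/2)
```

```text
[0.46217564 0.23746793 0.104     ] [0.42694297 0.08385827 0.104     ] 0.15759844297152723 [0.44455931 0.1606631  0.104     ] bar ang 1.3453311996940471
base front edge 1.3503080335197029
top [array([0.46385929, 0.23718252, 0.104     ]), array([0.43067103, 0.08931207, 0.104     ])] 1.350013573941396 [0.44726516 0.1632473  0.104     ] scene [array([0.45981773, 0.23559778, 0.104     ]), array([0.42625152, 0.08814892, 0.104     ])] 1.3469643533693807 [0.44303463 0.16187335 0.104     ]
```

Run:
```python
from h import *; from workcell import r
plan(r.get_state(),[.4445,.1615,.15],down(1.347),3,.7)
T=lambda x,y:(160+x/3.75-.4,120+y/3.75-.4); S=lambda x,y:(180+x/3.1-.3,150+y/3.1-.3)
for th in np.arange(.4,.7,.05):
    P=p2w((.6298,.1193,-.224),(.135-.176*np.cos(th),.164,.092+.176*np.sin(th)))
    print(round(th,2),np.round(proj('top',P)[0]-T(69,204),1),np.round(proj('scene',P)[0]-S(611,359),1))
```

```text
max 0.35 end [0.44442183 0.16133869 0.14983735] [ 7.81642640e-01  6.23726518e-01 -1.01575100e-04  5.38700300e-05]
[[0.23, -0.11, 0.29, -0.09, 0.02, -0.34, 0.7],
[0.22, -0.1, 0.28, -0.08, 0.02, -0.35, 0.7],
[0.23, -0.1, 0.29, -0.09, 0.02, -0.34, 0.7]]
0.4 [-0.7  8.7] [ 4.9 -6.2]
0.45 [-1.1  6.4] [ 4.7 -6.6]
0.5 [-1.5  4.1] [ 4.4 -6.9]
0.55 [-1.8  1.5] [ 3.9 -7.1]
0.6 [-2.1 -1.2] [ 3.2 -7. ]
0.65 [-2.2 -4. ] [ 2.5 -6.7]
```

>>> move_arm --pt "0.23 -0.1 0.25 -0.09 0.02 -0.34 0.7" --pt "0.22 -0.1 0.25 -0.08 0.02 -0.34 0.7" --pt "0.2 -0.09 0.2 -0.08 0.02 -0.3 0.7" --pt "0 0 0 0 0 0 0.7" --pt "0 0 0 0 0 0 0.7"

```text
t: 8.13
tcp_pos: [0.4459, 0.1554, 0.1524]
eef_rot: [0.785, 0.619, -0.002, -0.0]
contact_force: [0.7, -0.4, -0.1]
width: 0.701
```

Run:
```python
from h import *; from workcell import r
im=r.get_image("wrist"); a=im['img'][:,:,::-1]; cv2.imwrite("pics/w9.png",a); np.save("w9.npy",im,allow_pickle=True)
plan(r.get_state(),[.4445,.1615,.085],down(1.347),5,.7)
```

```text
max 0.34 end [0.4447202  0.16159815 0.08518643] [ 7.81715338e-01  6.23635397e-01 -6.50484167e-05 -1.34268123e-04]
[[0.03, -0.01, 0.34, -0.01, 0.01, -0.03, 0.7],
[0.03, -0.02, 0.33, -0.01, 0.01, -0.04, 0.7],
[0.03, -0.01, 0.34, -0.01, 0.01, -0.03, 0.7],
[0.03, -0.01, 0.34, -0.01, 0.01, -0.03, 0.7],
[0.03, -0.01, 0.33, -0.0, 0.01, -0.03, 0.7]]
```

View pics/w9.png

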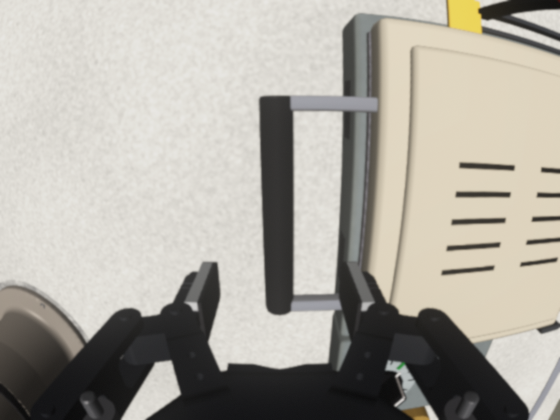

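Run:
```python
from h import *
im=np.load("w9.npy",allow_pickle=True).item()
a=wplane(im,(276,98),.104);b=wplane(im,(280,309),.104); print(a,b,np.linalg.norm(a-b),(a+b)/2,np.arctan2(a[1]-b[1],a[0]-b[0]))
```

```text
[0.46289418 0.23834318 0.104     ] [0.42850334 0.08302579 0.104     ] 0.1590792917517332 [0.44569876 0.16068449 0.104     ] 1.3528891624107342
```

>>> move_arm --pt "0.05 -0.03 0.34 0 0 -0.1 0.7" --pt "0.05 0 0.34 0 0 0 0.7" --pt "0.03 0 0.34 0 0 0 0.7" --pt "0.03 0 0.34 0 0 0 0.7" --pt "0 0 0.1 0 0 0 0.7" --pt "0 0 0 0 0 0 0.7"

```text
t: 8.68
tcp_pos: [0.4507, 0.1568, 0.0948]
eef_rot: [0.786, 0.618, 0.0, 0.002]
contact_force: [-0.4, 0.1, 0.0]
width: 0.701
```

Run:
```python
from h import *; from workcell import r
im=r.get_image("wrist"); a=im['img'][:,:,::-1]; cv2.imwrite("pics/w10.png",a)
plan(r.get_state(),[.4445,.1615,.085],down(1.347),1,.7)
```

```text
max 0.25 end [0.44458098 0.1615732  0.08516128] [ 7.81605288e-01  6.23773327e-01 -3.93937848e-05 -9.11722096e-05]
[[0.08, -0.18, 0.25, 0.05, 0.03, -0.22, 0.7]]
```

View pics/w10.png

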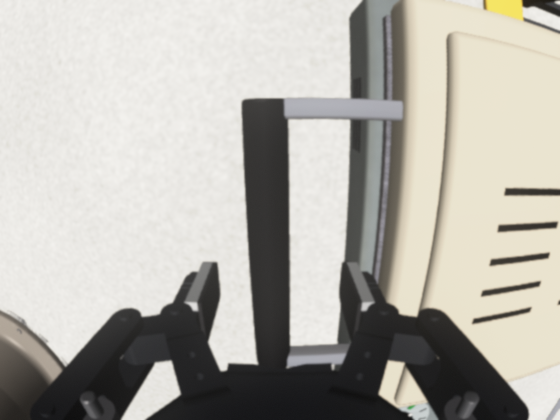

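>>> move_arm --pt "0.08 -0.15 0.2 0.05 0.03 -0.2 0.7" --pt "0 0 0.05 0 0 0 0.7" --pt "0 0 0 0 0 0 0.7"

```text
t: 8.98
tcp_pos: [0.4469, 0.1611, 0.0863]
eef_rot: [0.782, 0.623, 0.002, 0.001]
contact_force: [-0.0, 0.5, 0.2]
width: 0.703
```

Run:
```python
from h import *; from workcell import r
plan(r.get_state(),[.445,.161,.085],down(1.347),1,.7)
```

```text
max 0.05 end [0.44486161 0.16117418 0.08512245] [ 7.81700573e-01  6.23653910e-01  9.48175003e-05 -7.93770936e-05]
[[-0.01, -0.05, 0.03, 0.04, -0.02, -0.02, 0.7]]
```

>>> move_arm --pt "0 -0.05 0.03 0.04 0 0 0.1" --pt "0 0 0 0 0 0 0.1" --pt "0 0 0 0 0 0 0.1" --pt "0 0 0 0 0 0 0.1" --pt "0 0 0 0 0 0 0.1" --pt "0 0 0 0 0 0 0.1" --pt "0 0 0 0 0 0 0.1" --newtons 60

```text
t: 9.57
tcp_pos: [0.4462, 0.1617, 0.0864]
eef_rot: [0.782, 0.623, 0.002, 0.001]
contact_force: [1.2, -0.6, -1.2]
width: 0.197
```

Run:
```python
from h import *; from workcell import r
s=r.get_state(); print(s['tcp_pos'],s['eef_rot'],s['joint_pos'],s['contact_force'])
im=r.get_image("wrist"); a=im['img'][:,:,::-1]; cv2.imwrite("pics/w11.png",a)
```

```text
[0.44616439 0.16165175 0.08644802] [7.81933726e-01 6.23357831e-01 2.07403423e-03 6.01196495e-04] [1.85273913e-01 3.96113510e-01 1.83389074e+00 1.11920085e-03
 9.07360862e-01 4.09319872e-01] [ 1.19408646 -0.63351042 -1.17439117]
```

View pics/w11.png

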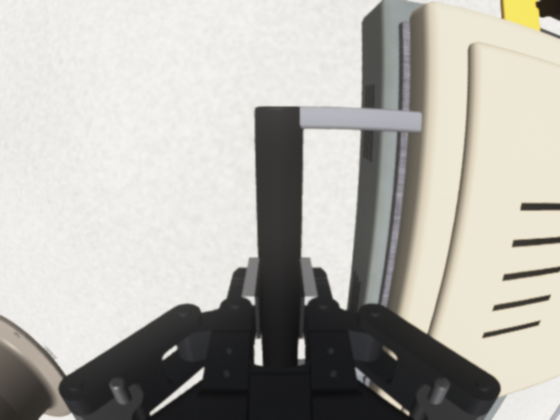

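>>> move_arm --pt "0 0 -0.28 0.5 0 0 0.1" --pt "0 0 -0.28 0.5 0 0 0.1" --pt "0 0 -0.28 0.5 0 0 0.1" --pt "0 0 -0.28 0.5 0 0 0.1" --pt "0 0 0 0 0 0 0.1" --pt "0 0 0 0 0 0 0.1"

```text
t: 10.12
tcp_pos: [0.448, 0.1617, 0.1331]
eef_rot: [0.78, 0.622, -0.043, -0.056]
contact_force: [0.0, -0.5, 0.3]
width: 0.101
```

```bash
cat >> h.py <<'E'
PR=np.array([.6298,.1193,-.224])
H0=np.array([.4454,.1616])
def lid(s):
    m=R.from_quat(s['eef_rot']).as_matrix(); g=np.array(s['tcp_pos'])-.019*m[:,2]
    a=PR[2]; ex=np.array([np.cos(a),np.sin(a)]); ey=np.array([-ex[1],ex[0]])
    hx=H0@ex+.325; x=g[:2]@ex-hx; z=g[2]-.0932
    th=np.arctan2(z,-x)-np.arctan2(.012,.325)
    tilt=np.arctan2(-(m[:2,2]@ex),-m[2,2])
    print('theta from pos',th,'radius',np.hypot(x,z),'tilt',tilt,'side',(g[:2]-H0)@ey,'F',s['contact_force'],'M',s['moment'],'w',s['width'])
E
python3 - <<'E'
from h import *; from workcell import r
s=r.get_state(); lid(s)
for n in("scene","top"):
    d=r.get_image(n); cv2.imwrite(f"pics/{n}1.png",d["img"][:,:,::-1])
E
```

```text
theta from pos 0.1444996444366483 radius 0.32518816254266947 tilt 0.1417975429470389 side 0.0006043895266792236 F [ 0.00347648 -0.45619708  0.34472551] M [ 0.01384827 -0.03092364  0.01677222] w 0.1005051021689314
```

View pics/scene1.png

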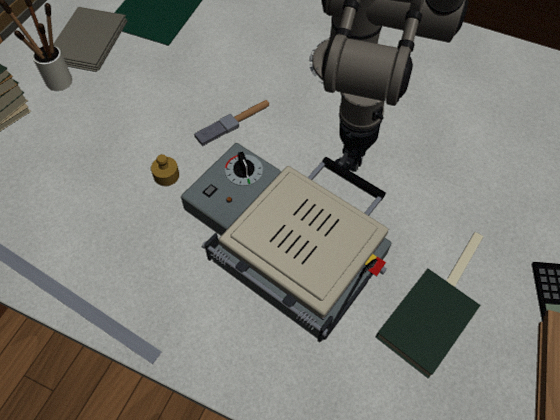

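The scene picture shows the lid still shut: the bar slipped out (width fell to 0.10). I'll regrip a little lower, fully closed and with more force.

>>> move_arm --pt "0 0 0 0 0 0 0.7" --pt "0 0 0 -0.5 0 0 0.7" --pt "0 0 0 -0.5 0 0 0.7" --pt "0 0 0 -0.5 0 0 0.7" --pt "0 0 0 -0.5 0 0 0.7" --pt "0 0 0 0 0 0 0.7" --pt "0 0 0 0 0 0 0.7"

```text
t: 10.8
tcp_pos: [0.4427, 0.162, 0.1288]
eef_rot: [0.781, 0.625, -0.0, -0.001]
contact_force: [-0.3, 0.5, 0.2]
width: 0.702
```

Run:
```python
from h import *; from workcell import r
im=r.get_image("wrist"); a=im['img'][:,:,::-1]; cv2.imwrite("pics/w12.png",a)
s=r.get_state(); print(s['tcp_pos'],s['width']); plan(s,[.4452,.161,.078],down(1.347),5,.7)
```

```text
[0.44265041 0.16193473 0.12875336] 0.6958917837351255
max 0.26 end [0.44522188 0.16096064 0.07794909] [ 7.81668603e-01  6.23693950e-01 -4.42139785e-05  2.22867079e-04]
[[-0.0, 0.01, 0.25, -0.01, -0.0, 0.01, 0.7],
[-0.0, 0.02, 0.26, -0.0, -0.0, 0.0, 0.7],
[-0.01, 0.01, 0.25, -0.01, -0.0, 0.01, 0.7],
[0.0, 0.02, 0.25, -0.01, -0.0, 0.0, 0.7],
[0.0, 0.01, 0.26, -0.01, -0.01, 0.01, 0.7]]
```

View pics/w12.png

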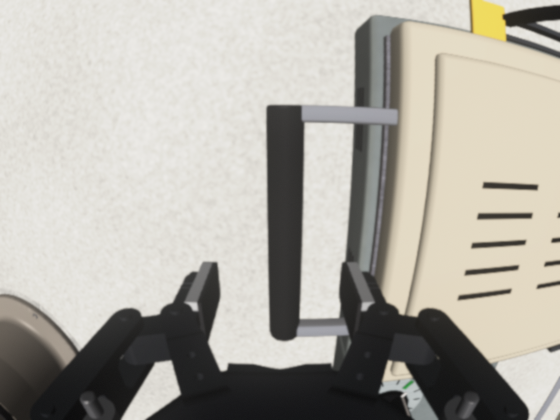

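>>> move_arm --pt "0 0.03 0.28 0 0 0 0.7" --pt "0 0.02 0.28 0 0 0 0.7" --pt "0 0 0.28 0 0 0 0.7" --pt "0 0 0.28 0 0 0 0.7" --pt "0 0 0 0 0 0 0.7" --pt "0 0 0 0 0 0 0.7"

```text
t: 11.35
tcp_pos: [0.4462, 0.1615, 0.0821]
eef_rot: [0.781, 0.624, -0.001, -0.002]
contact_force: [0.1, -0.5, 1.0]
width: 0.698
```

Run:
```python
from h import *; from workcell import r
s=r.get_state(); print(s['tcp_pos'],s['width']); plan(s,[.4452,.161,.075],down(1.347),1,.7)
```

```text
[0.44616885 0.161535   0.08206175] 0.6981181194232478
max 0.18 end [0.44517794 0.1609461  0.07486513] [ 7.81650001e-01  6.23717281e-01  4.59673809e-05 -1.62634080e-04]
[[-0.02, -0.02, 0.18, -0.07, -0.01, 0.02, 0.7]]
```

>>> move_arm --pt "-0.02 -0.02 0.18 -0.07 0 0 0.7" --pt "0 0 0.04 0 0 0 0" --pt "0 0 0 0 0 0 0" --pt "0 0 0 0 0 0 0" --pt "0 0 0 0 0 0 0" --pt "0 0 0 0 0 0 0" --pt "0 0 0 0 0 0 0" --pt "0 0 0 0 0 0 0" --newtons 100

```text
t: 12.02
tcp_pos: [0.446, 0.1609, 0.0742]
eef_rot: [0.781, 0.624, 0.001, 0.0]
contact_force: [0.3, -0.1, -2.6]
width: 0.22
```

Run:
```python
from h import *; from workcell import r
s=r.get_state(); print(s['tcp_pos']);lid(s)
im=r.get_image("wrist"); a=im['img'][:,:,::-1]; cv2.imwrite("pics/w13.png",a)
```

```text
[0.44599385 0.16091231 0.07423749]
theta from pos -0.03679083993069432 radius 0.3242950692523586 tilt -0.001412474507843685 side -0.0005705412873764858 F [ 0.32913305 -0.07253561 -2.62246084] M [ 0.01793851  0.08460979 -0.00482528] w 0.22046317779227884
```

View pics/w13.png

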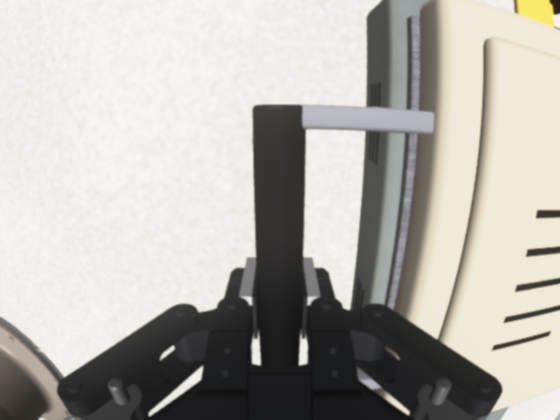

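>>> move_arm --pt "0 0 -0.1 0.15 0 0 0" --pt "0 0 -0.2 0.35 0 0 0" --pt "0 -0.01 -0.28 0.5 0 0 0" --pt "0 0 0 0 0 0 0"

```text
t: 12.4
tcp_pos: [0.4455, 0.161, 0.0972]
eef_rot: [0.78, 0.624, -0.023, -0.029]
contact_force: [-2.1, 1.5, -5.3]
width: 0.212
```

```bash
sed -i 's/-.019\*m\[:,2\]/-.030*m[:,2]/; s/z=g\[2\]-.0932/z=g[2]-.0922/; s/H0=np.array.*/H0=np.array([.446,.1609])/' h.py
python3 - <<'E'
from h import *; from workcell import r
s=r.get_state(); print(s['tcp_pos']);lid(s)
E
```

```text
[0.44545249 0.16103202 0.09724965]
theta from pos 0.07081872329357974 radius 0.3252243028239252 tilt 0.07420444996134229 side -2.8305646535930812e-05 F [-2.08483599  1.53509058 -5.31265567] M [ 0.09155553  0.02436448 -0.02639874] w 0.2120893968211744
```

Run:
```python
from h import *; from workcell import r
d=r.get_image("wrist"); cv2.imwrite("pics/w14.png",d["img"][:,:,::-1])
d=r.get_image("scene"); a=d["img"][:,:,::-1]; cv2.imwrite("pics/s14.png",cv2.convertScaleAbs(cv2.resize(a[130:340,200:420],None,fx=2.8,fy=2.8,interpolation=cv2.INTER_CUBIC),alpha=1.5,beta=20))
s=r.get_state();lid(s)
```

```text
theta from pos 0.0666298521794389 radius 0.3252573010851002 tilt 0.07153172234157572 side -2.327735465394834e-05 F [ 0.17190825  1.05934137 -5.85876263] M [ 0.0238932  -0.41945709 -0.05321055] w 0.21550971961237086
```

View pics/w14.png

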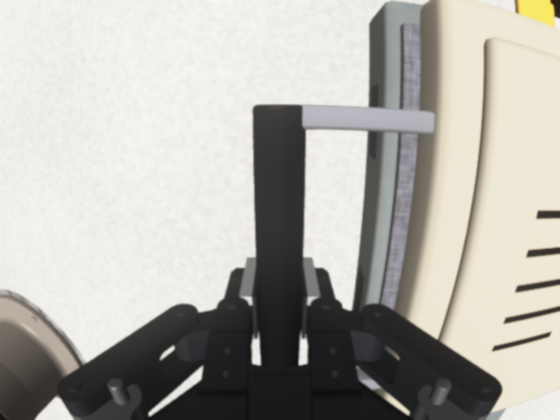

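View pics/s14.png

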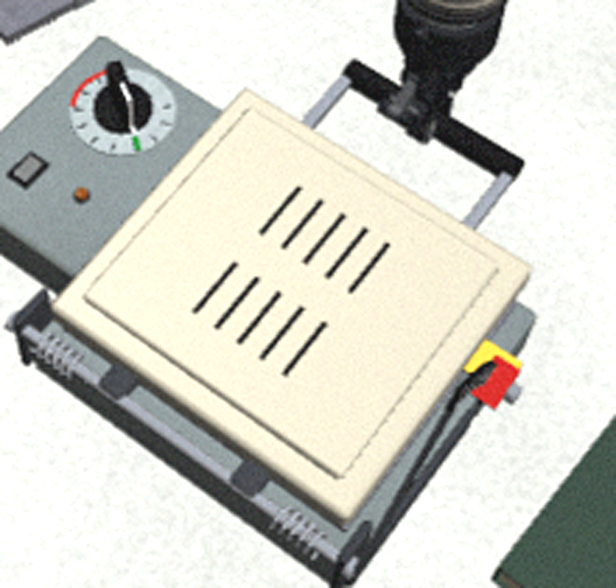

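The lid is lifting with the grip (a gap shows under its front) and there's no slip in the wrist view, so I'm continuing.

>>> move_arm --pt "0 -0.01 -0.28 0.5 0 0 0" --pt "0 -0.01 -0.35 0.62 0 0 0" --pt "0 -0.01 -0.35 0.62 0 0 0" --pt "0 -0.01 -0.35 0.62 0 0 0" --pt "0 0 0 0 0 0 0"

```text
t: 12.92
tcp_pos: [0.4497, 0.16, 0.1474]
eef_rot: [0.775, 0.62, -0.075, -0.093]
contact_force: [-3.9, 1.5, -5.1]
width: 0.215
```

Run:
```python
from h import *; from workcell import r
s=r.get_state();lid(s)
```

```text
theta from pos 0.22532000402244937 radius 0.32516399995124623 tilt 0.2399393846383158 side -5.5188312073186155e-06 F [-3.92004484  1.52561    -5.09257081] M [-0.03242468 -0.16508458 -0.05126365] w 0.21516609549792098
```

>>> move_arm --pt "0 -0.01 -0.3 0.45 0 0 0" --pt "0 -0.01 -0.35 0.58 0 0 0" --pt "0 -0.01 -0.35 0.58 0 0 0" --pt "0 -0.01 -0.35 0.58 0 0 0" --pt "0 0 0 0 0 0 0" --pt "0 0 0 0 0 0 0"

```text
t: 13.42
tcp_pos: [0.4616, 0.1573, 0.1962]
eef_rot: [0.765, 0.612, -0.125, -0.154]
contact_force: [-4.5, 1.0, -4.8]
width: 0.213
```

Run:
```python
from h import *; from workcell import r
for n in("scene","top"):
    d=r.get_image(n); cv2.imwrite(f"pics/{n}3.png",d["img"][:,:,::-1])
s=r.get_state();lid(s); print(s['joint_pos'])
a=cv2.imread("pics/scene3.png"); cv2.imwrite("pics/s15.png",cv2.convertScaleAbs(cv2.resize(a[230:330,330:430],None,fx=6,fy=6,interpolation=cv2.INTER_CUBIC),alpha=1.5,beta=20))
a=cv2.imread("pics/top3.png"); cv2.imwrite("pics/t15.png",cv2.convertScaleAbs(cv2.resize(a[120:220,150:250],None,fx=6,fy=6,interpolation=cv2.INTER_CUBIC),alpha=1.5,beta=20))
```

```text
theta from pos 0.37947015562708897 radius 0.3251194819654765 tilt 0.39873385024093844 side 5.1763319442625806e-05 F [-3.56568025  0.7460446  -4.3238629 ] M [-0.04205198 -0.4531569  -0.05003557] w 0.2097963555597273
[0.09024151 0.51647362 1.36133837 0.11614244 1.64571033 0.29741658]
```

View pics/s15.png

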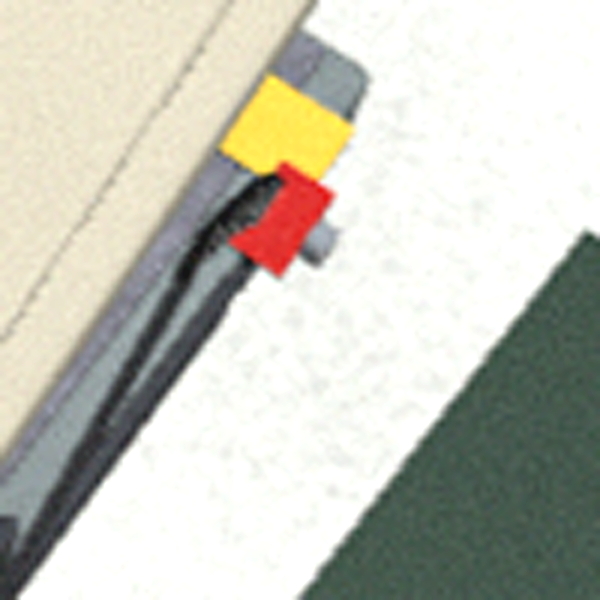

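View pics/t15.png

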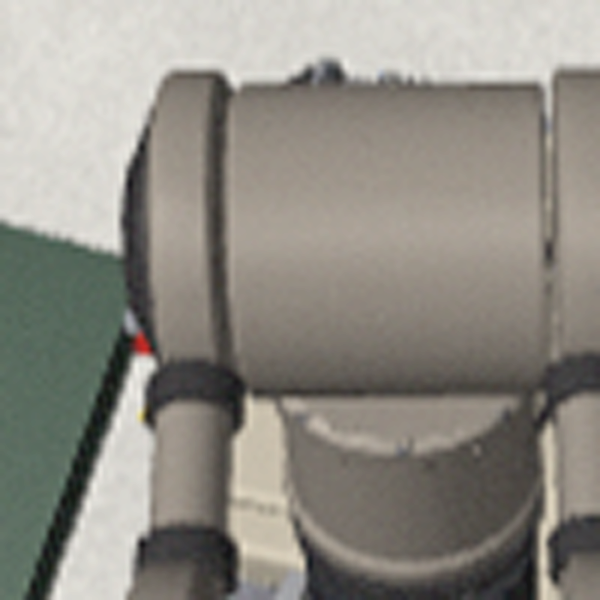

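View pics/scene3.png

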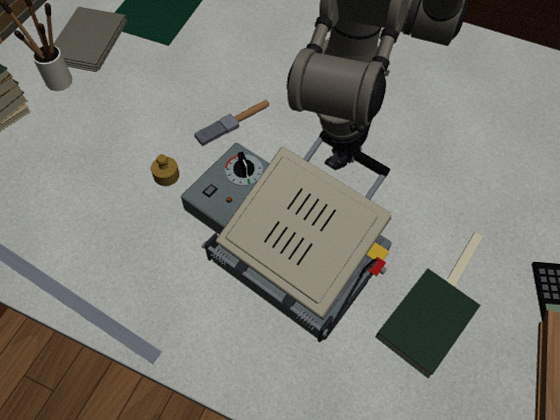

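Run:
```python
import cv2
a=cv2.imread("pics/top0.png"); cv2.imwrite("pics/t0i.png",cv2.convertScaleAbs(cv2.resize(a[120:220,150:250],None,fx=6,fy=6,interpolation=cv2.INTER_CUBIC),alpha=1.5,beta=20))
cv2.imwrite("pics/t0j.png",cv2.convertScaleAbs(cv2.resize(a[162:212,162:212],None,fx=12,fy=12,interpolation=cv2.INTER_CUBIC),alpha=1.5,beta=20))
```

```text
(no output)
```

View pics/t0i.png

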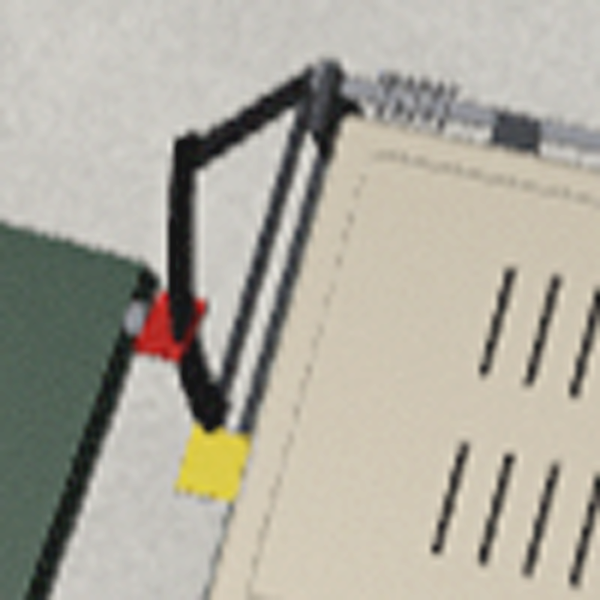

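View pics/t0j.png

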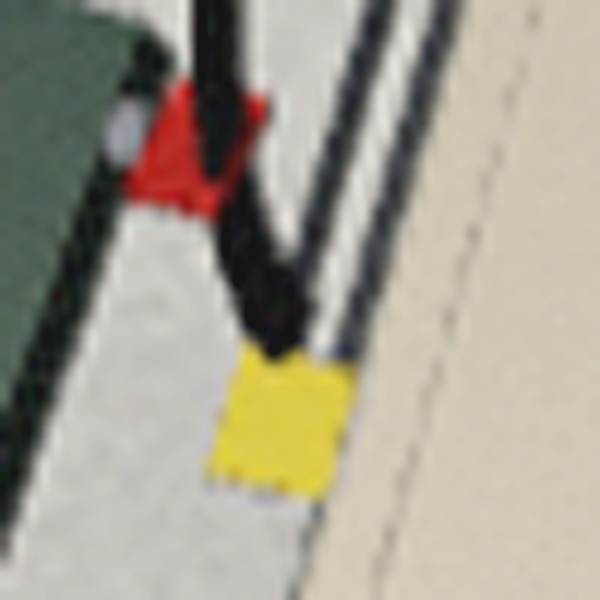

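Run:
```python
from h import *
J=lambda x,y:(162+x/12-.46,162+y/12-.46); I=lambda x,y:(150+x/6-.42,120+y/6-.42)
T=lambda x,y:(160+x/3.75-.4,120+y/3.75-.4)
def pr(P,pose=PR):
    d=P[:2]-pose[:2]; c,s=np.cos(pose[2]),np.sin(pose[2]); return np.round([c*d[0]+s*d[1],-s*d[0]+c*d[1]],4)
print('rod z.092',[pr(onplane('top',p,.092)) for p in (I(345,86),I(590,131),T(380,95),T(560,138))])
print('yellow',[pr(onplane('top',J(*p),.095)) for p in ((243,345),(357,365),(325,500),(207,475))])
print('handle',[pr(onplane('top',T(*p),.104)) for p in((143,510),(360,562))])
for z in (.16,.18,.2): print('red',z,[pr(onplane('top',J(*p),z)) for p in ((178,80),(270,98),(215,218),(122,195))])
```

```text
rod z.092 [array([0.1367, 0.1454]), array([0.1413, 0.0315]), array([ 0.1396, -0.0053]), array([ 0.1376, -0.1387])]
yellow [array([-0.0317,  0.1679]), array([-0.0303,  0.1421]), array([-0.0612,  0.1406]), array([-0.0618,  0.1674])]
handle [array([-0.188 ,  0.0781]), array([-0.1875, -0.0735])]
red 0.16 [array([0.0084, 0.1769]), array([0.0091, 0.157 ]), array([-0.0185,  0.161 ]), array([-0.0182,  0.1813])]
red 0.18 [array([0.0038, 0.1701]), array([0.0045, 0.1506]), array([-0.0225,  0.1545]), array([-0.0222,  0.1744])]
red 0.2 [array([-0.0008,  0.1633]), array([-1.000e-04,  1.443e-01]), array([-0.0265,  0.1481]), array([-0.0262,  0.1675])]
```

Run:
```python
from h import *
J=lambda x,y:(162+x/12-.46,162+y/12-.46); S6=lambda x,y:(330+x/6-.42,230+y/6-.42)
S=lambda x,y:(180+x/3.1-.3,150+y/3.1-.3);T=lambda x,y:(160+x/3.75-.4,120+y/3.75-.4)
def ray(cam,uv):
    a=onplane(cam,uv,0.); c=CAM[cam]['p']; return c,(a-c)/np.linalg.norm(a-c)
def tri(u,v):
    A=np.zeros((3,3));b=np.zeros(3);rs=[ray('top',u),ray('scene',v)]
    for c,d in rs: M=np.eye(3)-np.outer(d,d);A+=M;b+=M@c
    P=np.linalg.solve(A,b); e=[np.linalg.norm((np.eye(3)-np.outer(d,d))@(P-c)) for c,d in rs]
    d=P[:2]-PR[:2]; c,s=np.cos(PR[2]),np.sin(PR[2]); return np.round([c*d[0]+s*d[1],-s*d[0]+c*d[1],P[2],*e],4)
rt=J(196,148); rs=S6(283,218); print('red',tri(rt,rs))
X=tri(rt,rs); print('theta',np.arctan2(X[2]-.092,.135-X[0]),np.hypot(X[2]-.092,.135-X[0]))
print('handle L',tri(T(143,510),S(628,140)),'R',tri(T(360,562),S(453,33)))
print('lid corner FL',tri(T(88,400),S(646,245)),'FR',tri(T(468,484),S(335,52)))
print('dial',tri((321.1,239.8),(243.3,169.3)))
print('slot end TL', tri(T(282,168),S(0,0)) if 0 else '')
print('scene red proj',rs, [proj('scene',p2w(PR,(.135-.176*np.cos(t),.164,.092+.176*np.sin(t))))[0] for t in(.3,.5,.6)])
print('yellow .38 pred',[proj('scene',p2w(PR,(.135-r_*np.cos(.38),.155,.095+r_*np.sin(.38))))[0] for r_ in(.169,.199)],'obs',S6(288,127))
```

```text
red [-0.0061  0.1655  0.1681  0.001   0.001 ]
theta 0.494617329948862 0.16031350535747138
handle L [-1.881e-01  7.680e-02  1.094e-01  1.000e-04  1.000e-04] R [-0.1877 -0.0738  0.1096  0.0002  0.0002]
lid corner FL [-0.124   0.1324  0.1096  0.0015  0.0015] FR [-0.1205 -0.1316  0.1092  0.0005  0.0005]
dial [-0.0714 -0.2205  0.0745  0.0013  0.0013]
slot end TL 
scene red proj (376.74666666666667, 265.9133333333333) [array([381.78362783, 260.85083707]), array([381.15933887, 258.56378846]), array([380.04057402, 258.5399791 ])]
yellow .38 pred [array([376.05648715, 259.28473473]), array([384.79038733, 246.52027616])] obs (377.58, 250.74666666666667)
```

Run:
```python
from h import *; from workcell import r
d=r.get_image("wrist"); cv2.imwrite("pics/w15.png",d["img"][:,:,::-1])
s=r.get_state();lid(s)
for t in (0.4,.5,.6): print(wproj(d,p2w(PR,(.135-.16*np.cos(t),.164,.092+.16*np.sin(t)))[0]))
```

```text
theta from pos 0.37971517820271716 radius 0.32515682146554087 tilt 0.3986283033886851 side 7.05334533727623e-05 F [-2.06493824  1.21967026 -5.55572304] M [-0.09681223 -0.52054063 -0.0397768 ] w 0.21768285806420173
[565.55294474  -3.92318128]
[585.14506003  -7.76842717]
[607.71669694 -10.3645323 ]
```

View pics/w15.png

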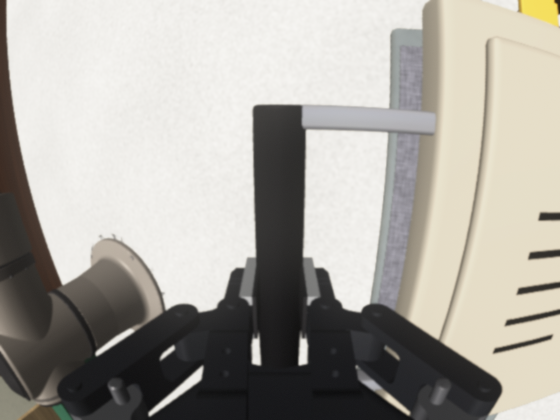

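The red index is just outside the wrist frame here, and the fixed cameras give it only coarsely (about 0.46 to 0.56). I'll lower the lid, regrip 28 mm further left on the bar and keep the tool more upright, so the wrist camera sees both pointer and index.

>>> move_arm --pt "0 0 0.28 -0.5 0 0 0" --pt "0 0.01 0.35 -0.62 0 0 0" --pt "0 0.01 0.35 -0.62 0 0 0" --pt "0 0.01 0.35 -0.62 0 0 0" --pt "0 0.01 0.35 -0.62 0 0 0" --pt "0 0.01 0.3 -0.55 0 0 0" --pt "0 0 0 0 0 0 0"

```text
t: 14.15
tcp_pos: [0.4461, 0.1608, 0.1131]
eef_rot: [0.779, 0.624, -0.038, -0.046]
contact_force: [2.4, 0.5, -7.5]
width: 0.215
```

Run:
```python
from h import *; from workcell import r
s=r.get_state();lid(s); print(s['tcp_pos']); plan(s,[.446,.161,.0743],down(1.347),2,0)
```

```text
theta from pos 0.11953672485753336 radius 0.3252750726113466 tilt 0.11974946433441624 side -2.6532537536410683e-06 F [ 2.4282637   0.49050363 -7.54772756] M [ 0.0084346  -0.56144258 -0.11206941] w 0.21522958421605254
[0.4461006  0.16083116 0.11309457]
max 0.86 end [0.44581954 0.160867   0.07413256] [7.81695223e-01 6.23660596e-01 1.89791150e-04 5.72494905e-05]
[[0.0, 0.06, 0.48, -0.86, 0.01, 0.02, 0],
[0.0, 0.02, 0.49, -0.86, 0.01, 0.03, 0]]
```

>>> move_arm --pt "0 0.02 0.25 -0.45 0 0 0" --pt "0 0.02 0.25 -0.45 0 0 0" --pt "0 0.01 0.25 -0.45 0 0 0" --pt "0 0 0.12 -0.2 0 0 0" --pt "0 0 0 0 0 0 0"

```text
t: 14.57
tcp_pos: [0.446, 0.1609, 0.0752]
eef_rot: [0.78, 0.625, 0.001, 0.0]
contact_force: [2.1, 0.3, -6.1]
width: 0.218
```

Run:
```python
from h import *; from workcell import r
s=r.get_state();lid(s); print(s['tcp_pos'])
```

```text
theta from pos 0.002952412569742595 radius 0.3253069858053958 tilt -0.0013286848908338014 side -3.102558135363653e-05 F [ 2.10507987  0.28274066 -6.06730064] M [-0.03096067 -0.29636678 -0.14118688] w 0.21753028743515018
[0.44598812 0.16088723 0.07516292]
```

>>> move_arm --pt "0 0 0 0 0 0 0.5" --pt "0 0 0 0 0 0 0.5" --pt "0 0 0 0 0 0 0.5" --pt "0.3 0 0 0 0 0 0.5" --pt "0.3 0 0 0 0 0 0.5" --pt "0 0 0 0 0 0 0.5" --pt "0 0 0 0 0 0 0.5"

```text
t: 15.15
tcp_pos: [0.4539, 0.1875, 0.078]
eef_rot: [0.78, 0.625, 0.004, 0.002]
contact_force: [0.2, 0.5, 0.1]
width: 0.502
```

Run:
```python
from h import *; from workcell import r
s=r.get_state();lid(s); print(s['tcp_pos'])
m=R.from_quat(s['eef_rot']).as_matrix()
d=r.get_image("wrist"); cv2.imwrite("pics/w16.png",d["img"][:,:,::-1]); np.save("w16.npy",d,allow_pickle=True)
a=PR[2]; t=np.array([.446-np.sin(a)*.028,.161+np.cos(a)*.028,.0742]); print(t); plan(s,t,down(1.347),1,.5)
```

```text
theta from pos 0.011933893790261961 radius 0.32380889454750106 tilt -0.006853130738608673 side 0.02762938797503783 F [0.20449831 0.51521563 0.06216441] M [-0.03136559  0.02044791  0.01134572] w 0.50238620566064
[0.45389937 0.18754726 0.0780095 ]
[0.45221968 0.18830047 0.0742    ]
max 0.1 end [0.45206173 0.18838093 0.07439729] [ 7.81735561e-01  6.23610061e-01 -1.56673474e-05 -6.50292329e-05]
[[0.01, -0.05, 0.09, 0.1, -0.05, 0.06, 0.5]]
```

View pics/w16.png

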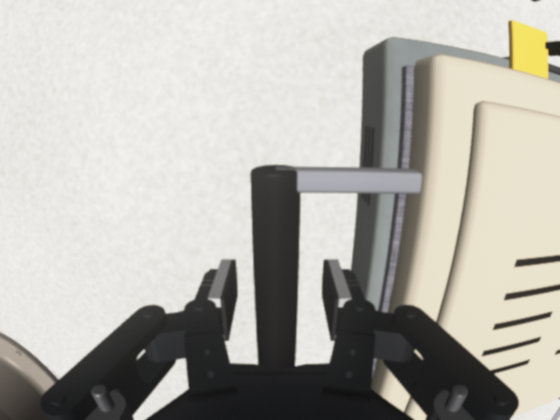

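>>> move_arm --pt "0 -0.01 0.08 -0.8 0 0 0.5" --pt "0 0.05 0 -0.9 0 0 0.5" --pt "0 0.05 0 -0.9 0 0 0.5" --pt "0 0.05 0 -0.9 0 0 0.5" --pt "0 0 0 0 0 0 0.5" --pt "0 0 0 0 0 0 0.5"

```text
t: 15.7
tcp_pos: [0.4601, 0.1867, 0.0757]
eef_rot: [0.773, 0.62, 0.083, 0.1]
contact_force: [-0.7, 0.4, -0.0]
width: 0.5
```

Run:
```python
from h import *; from workcell import r
s=r.get_state();lid(s); print(s['tcp_pos'])
m=R.from_quat(s['eef_rot']).as_matrix(); g=s['tcp_pos']-.03*m[:,2]
a=PR[2]; t=np.array([.446-np.sin(a)*.028,.161+np.cos(a)*.028,.104]); print('bar-target offset in tool axes /.04',m.T@(t-g)/.04)
d=r.get_image("wrist"); cv2.imwrite("pics/w17.png",d["img"][:,:,::-1]); np.save("w17.npy",d,allow_pickle=True)
```

```text
theta from pos 0.0015772371764387616 radius 0.32494221100665466 tilt -0.2604510482192815 side 0.028112927678794315 F [-0.68274756  0.44147653 -0.01102571] M [0.02935502 0.12777428 0.06919121] w 0.499763161826051
[0.46011035 0.18671404 0.07571421]
bar-target offset in tool axes /.04 [-0.00042729 -0.01226479  0.01488764]
```

View pics/w17.png

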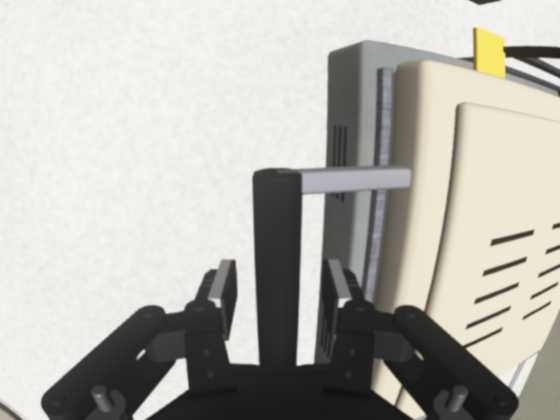

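Run:
```python
from h import *
d=np.load("w17.npy",allow_pickle=True).item()
for r_ in(.144,.176):
  for t in (0.4,.5,.6): print(r_,t,wproj(d,p2w(PR,(.135-r_*np.cos(t),.164,.092+r_*np.sin(t)))[0]))
print('yellow',[wproj(d,p2w(PR,(.135-x,y,.095))[0]) for x,y in((.16,.16),(.19,.16),(.19,.148))])
```

```text
0.144 0.4 [594.15038019  54.47359877]
0.144 0.5 [613.705144    57.99838555]
0.144 0.6 [632.45473967  62.38341026]
0.176 0.4 [595.50330317  42.12609211]
0.176 0.5 [622.92335401  47.02463488]
0.176 0.6 [648.81951394  53.48434092]
yellow [array([512.18352748,  50.0233483 ]), array([485.84130605,  39.64315172]), array([486.04916372,  57.93354685])]
```

>>> move_arm --pt "0 -0.01 0.01 0 0 0 0" --pt "0 0 0 0 0 0 0" --pt "0 0 0 0 0 0 0" --pt "0 0 0 0 0 0 0" --pt "0 0 0 0 0 0 0" --pt "0 0 0 0 0 0 0" --newtons 100

```text
t: 16.25
tcp_pos: [0.4591, 0.1868, 0.0752]
eef_rot: [0.776, 0.619, 0.08, 0.096]
contact_force: [-5.2, 1.2, 3.4]
width: 0.218
```

Run:
```python
from h import *; from workcell import r
from scipy.spatial.transform import Rotation as R
s=r.get_state();lid(s); print(s['tcp_pos'])
m=R.from_quat(s['eef_rot']).as_matrix()
# lift step in tool axes for rotation dlt about hinge
a=PR[2]; ex=np.array([np.cos(a),np.sin(a),0]); ey=np.array([-ex[1],ex[0],0])
h=np.array([.446,.161,0])+ex*.325; h[2]=.092
for d in (2.,2.5,3):
    v=R.from_rotvec(ey*np.radians(d)).as_matrix()@(s['tcp_pos']-h)+h-s['tcp_pos']; print(d,m.T@v/.04,m.T@ey*d/4)
```

```text
theta from pos 0.0002202251012668327 radius 0.32563503764844187 tilt -0.25081135151651024 side 0.028008938460209597 F [-5.19170809  1.2211766   3.41886288] M [0.25327211 0.49027361 0.09901314] w 0.21760697003425605
[0.45911507 0.1867966  0.07522597]
2.0 [ 0.00143105  0.05942401 -0.27139605] [ 4.99993312e-01 -3.22206797e-04  2.56588294e-03]
2.5 [ 0.00178804  0.07575739 -0.33890804] [ 6.24991640e-01 -4.02758497e-04  3.20735367e-03]
3 [ 0.00214466  0.09267931 -0.40627494] [ 7.49989969e-01 -4.83310196e-04  3.84882441e-03]
```

>>> move_arm --pt "0 0.03 -0.14 0.25 0 0 0" --pt "0 0.06 -0.27 0.5 0 0 0" --pt "0 0.06 -0.27 0.5 0 0 0" --pt "0 0.08 -0.34 0.62 0 0 0" --pt "0 0.08 -0.34 0.62 0 0 0" --pt "0 0 0 0 0 0 0"

```text
t: 16.75
tcp_pos: [0.4603, 0.1866, 0.1294]
eef_rot: [0.781, 0.624, 0.021, 0.022]
contact_force: [-4.0, 2.3, -4.3]
width: 0.215
```

Run:
```python
from h import *; from workcell import r
s=r.get_state();lid(s); print(s['tcp_pos'])
```

```text
theta from pos 0.1708536607645639 radius 0.3255139478812757 tilt -0.05975773621014949 side 0.02802153468349443 F [-4.00459804  2.25230506 -4.27585436] M [ 0.21929159  0.06438439 -0.06225562] w 0.21467658044194454
[0.46033535 0.18655812 0.12939738]
```

>>> move_arm --pt "0 0.06 -0.27 0.45 0 0 0" --pt "0 0.08 -0.34 0.55 0 0 0" --pt "0 0.08 -0.34 0.55 0 0 0" --pt "0 0.08 -0.34 0.55 0 0 0" --pt "0 0 0 0 0 0 0" --pt "0 0 0 0 0 0 0"

```text
t: 17.25
tcp_pos: [0.47, 0.1845, 0.1795]
eef_rot: [0.78, 0.623, -0.03, -0.044]
contact_force: [-4.1, 2.9, -4.1]
width: 0.217
```

Run:
```python
from h import *; from workcell import r
s=r.get_state();lid(s); print(s['tcp_pos'])
d=r.get_image("wrist"); cv2.imwrite("pics/w18.png",d["img"][:,:,::-1]); np.save("w18.npy",d,allow_pickle=True)
d=r.get_image("scene"); cv2.imwrite("pics/s18.png",d["img"][:,:,::-1])
```

```text
theta from pos 0.33121062193883616 radius 0.3254631868552006 tilt 0.10674872731838757 side 0.02808335433032835 F [-4.0644926   2.87579807 -4.13798296] M [ 0.15037222 -0.2463305  -0.09616609] w 0.21684354119698143
[0.46997989 0.18447343 0.17949254]
```

View pics/w18.png

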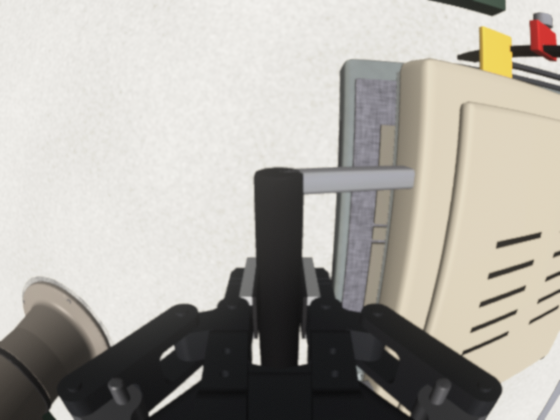

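```bash
cat > z.py <<'E'
import cv2,sys
a=cv2.imread(sys.argv[1]); x0,y0,w,h,f=map(int,sys.argv[3:8])
cv2.imwrite(sys.argv[2],cv2.convertScaleAbs(cv2.resize(a[y0:y0+h,x0:x0+w],None,fx=f,fy=f,interpolation=cv2.INTER_CUBIC),alpha=1.2,beta=20))
E
python3 z.py pics/w18.png pics/w18k.png 450 0 110 90 6
```

```text
(no output)
```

View pics/w18k.png

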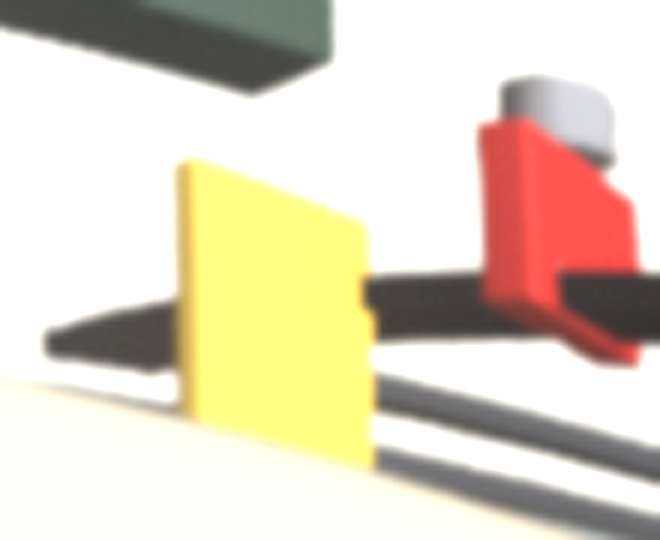

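```bash
cat >> h.py <<'E'
def hinge():
    a=PR[2]; ex=np.array([np.cos(a),np.sin(a)]); ey=np.array([-ex[1],ex[0]]); o=H0+ex*.325; return o,ex,ey
def blk(th,r_,y,t):  # point at lid-frame radius r, lateral y, tangential offset t (up)
    o,ex,ey=hinge(); c,s=np.cos(th),np.sin(th)
    X=-r_*c+t*s; Z=r_*s+t*c
    return np.r_[o+ex*X+ey*y,.092+Z]
E
cat > fit.py <<'E'
from h import *
def fity(im,th,pts):
    C=lambda v:[blk(th+v[4],v[0],v[1],v[3]),blk(th+v[4],v[0]-.03,v[1],v[3])]
    f=lambda v:np.concatenate([wproj(im,p)-q for p,q in zip(C(v),pts)])
    pass
def fitred(im,pts,names,dims=(.032,.020,.007)):
    def f(v,full=False):
        th,ro,yc=v; L,W,Tk=dims; out=[]
        for n,q in zip(names,pts):
            r_=ro if n[0]=='o' else ro-L; y=yc+(W/2 if n[1]=='l' else -W/2); t=Tk/2 if n[2]=='u' else -Tk/2
            out.append(wproj(im,blk(th,r_,y,t))-q)
        return np.concatenate(out)
    s=least_squares(f,[.5,.176,.164]); return s.x,np.round(f(s.x).reshape(-1,2),1)
E
python3 - <<'E'
from fit import *
im=np.load("w18.npy",allow_pickle=True).item()
k=lambda x,y:np.array([450+x/6-.42,y/6-.42])
print(fitred(im,[k(480,130),k(530,120),k(540,290),k(487,298),k(632,200),k(638,362)],['old','olu','oru','ord','ilu','iru']))
# yellow: upper face corners  outer-left(y high)=(198,163), inner-left(370,222); plate 
def f(v):
    th,ro,yl,L=v; return np.concatenate([wproj(im,blk(th,ro,yl,0))-k(190,163),wproj(im,blk(th,ro-L,yl,0))-k(369,222)])
for ro in (.185,.19,.195,.2):
    s=least_squares(lambda v:f([v[0],ro,v[1],v[2]]),[.33,.165,.03]); print(ro,s.x,s.cost)
E
```

```text
(array([0.41760813, 0.15967171, 0.17088207]), array([[-0.7, -0.8],
       [-0.5,  0.2],
       [-0.8,  0.9],
       [-0.7, -0.4],
       [ 1.8,  0.2],
       [ 1.7, -0.2]]))
0.185 [0.26010017 0.17214363 0.03099174] 0.12090603153387122
0.19 [0.28759536 0.1703074  0.03084104] 0.3089071747543769
0.195 [0.31300185 0.16850867 0.03065307] 0.5734144192055595
0.2 [0.33658172 0.16674161 0.03042724] 0.9078323892758076
```

>>> move_arm --pt "0 0.05 -0.25 0.4 0 0 0" --pt "0 0.06 -0.27 0.45 0 0 0" --pt "0 0 0 0 0 0 0" --pt "0 0 0 0 0 0 0"

```text
t: 17.68
tcp_pos: [0.4754, 0.1833, 0.1977]
eef_rot: [0.778, 0.622, -0.052, -0.071]
contact_force: [-5.2, 3.3, -1.4]
width: 0.216
```

```bash
python3 - <<'E'
from h import *; from workcell import r
s=r.get_state();lid(s); print(s['tcp_pos'])
d=r.get_image("wrist"); cv2.imwrite("pics/w19.png",d["img"][:,:,::-1]); np.save("w19.npy",d,allow_pickle=True)
d=r.get_image("scene"); cv2.imwrite("pics/s19.png",d["img"][:,:,::-1])
E
python3 z.py pics/w19.png pics/w19k.png 450 0 110 90 6; python3 z.py pics/s19.png pics/s19k.png 330 220 100 80 7
```

```text
theta from pos 0.39097832094530593 radius 0.32544372802084315 tilt 0.17478348440859728 side 0.02810370467813146 F [-5.19340867  3.30998702 -1.39175762] M [ 0.04508261 -0.30616759 -0.14798715] w 0.21629081930644695
[0.47537921 0.1832537  0.19769977]
```

View pics/w19k.png

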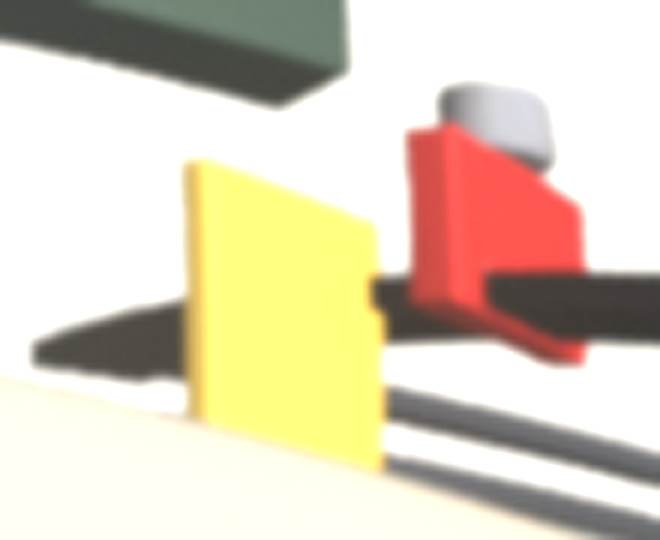

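View pics/s19k.png

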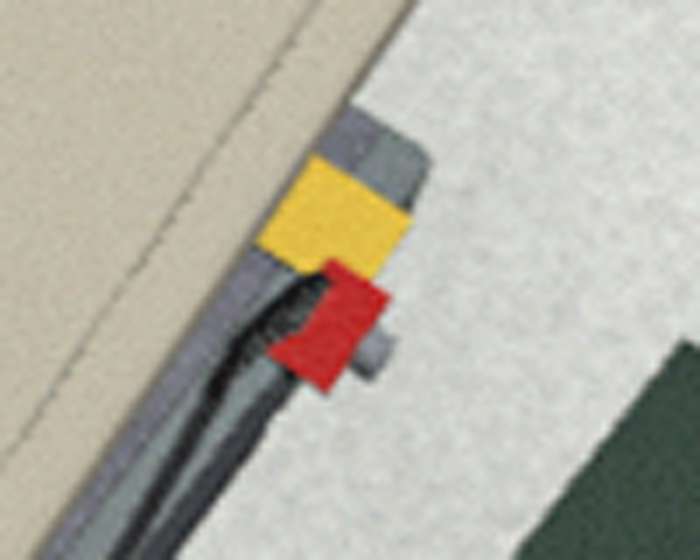

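```bash
cat > joint.py <<'E'
from h import *
i18=np.load("w18.npy",allow_pickle=True).item(); i19=np.load("w19.npy",allow_pickle=True).item()
k=lambda x,y:np.array([450+x/6-.42,y/6-.42])
n=['old','olu','oru','ord','ilu','ird']
R18=[k(480,130),k(530,120),k(540,290),k(487,298),k(632,200),k(638,362)]
R19=[k(407,135),k(455,126),k(460,302),k(413,298),k(580,208),k(583,360)]
J=lambda x,y:np.array([162+x/12-.46,162+y/12-.46]); S7=lambda x,y:np.array([330+x/7-.43,220+y/7-.43])
RT=[(J(122,195),'olu'),(J(215,218),'oru'),(J(270,98),'iru'),(J(178,80),'ilu')]
# scene: red visible face quad: corners
RS=[(S7(333,258),'oru'),(S7(392,296),'olu'),(S7(327,392),'ild'),(S7(268,350),'ird')]
def pt(v,nm):
    th,ro,yc=v[:3]; return blk(th,ro-(0 if nm[0]=='o' else .032),yc+(.01 if nm[1]=='l' else -.01),.0035 if nm[2]=='u' else -.0035)
def res(v,use):
    o=[]
    if 'w' in use:
        for im,P in((i18,R18),(i19,R19)):
            for nm,q in zip(n,P): o.append(wproj(im,pt(v,nm))+v[3:5]-q)
    if 't' in use:
        for q,nm in RT: o.append((proj('top',pt(v,nm))[0]+v[5:7]-q)*1.5)
    if 's' in use:
        for q,nm in RS: o.append((proj('scene',pt(v,nm))[0]+v[7:9]-q)*1.5)
    o.append(v[3:5]/1.0);o.append(v[5:7]/1.);o.append(v[7:9]/1.)
    return np.concatenate(o)
if __name__=="__main__":
  for use in ('w','wt','ws','wts','ts'):
    s=least_squares(res,[.5,.176,.164]+[0]*6,args=(use,),loss='soft_l1'); print(use,np.round(s.x,3),round(s.cost,2))
  print(np.round(res(s.x if 0 else least_squares(res,[.5,.176,.164]+[0]*6,args=('wts',),loss='soft_l1').x,'wts').reshape(-1,2),1))
  for ro in (.16,.168,.176,.184,.192):
    s=least_squares(lambda u:res(np.r_[u[0],ro,u[1:]],'wts'),[.5,.164]+[0]*6,loss='soft_l1'); print(ro,np.round(s.x,3),round(s.cost,2))
E
python3 joint.py
```

```text
w [0.44  0.167 0.169 0.102 0.1   0.    0.    0.    0.   ] 18.41
wt [ 0.446  0.17   0.168  0.393  0.196 -0.719  1.551  0.     0.   ] 20.1
ws [ 0.459  0.173  0.167  0.329 -0.079 -0.     0.     0.01  -2.369] 22.5
wts [ 0.46   0.174  0.167  0.552 -0.03  -0.539  0.726 -0.133 -1.902] 23.36
ts [ 0.463  0.177  0.165  0.    -0.    -0.61  -0.133 -0.383 -0.14 ] 1.7
[[-0.9 -1.9]
 [ 0.1 -0.9]
 [-0.1  1.9]
 [-0.8  0.5]
 [ 2.   0.1]
 [-6.7  1. ]
 [-0.2 -1.5]
 [ 0.5 -0.9]
 [ 1.   0.1]
 [-0.   1. ]
 [ 2.3 -0.9]
 [-5.6  1.3]
 [ 0.  -0.5]
 [ 0.1 -0.6]
 [ 0.1  0.5]
 [ 0.1  0.1]
 [-0.5 -0.8]
 [ 0.3 -0. ]
 [ 0.5  0.7]
 [-0.2  0.8]
 [ 0.6 -0. ]
 [-0.5  0.7]
 [-0.1 -1.9]]
0.16 [ 0.415  0.171  0.076  0.325 -1.177  3.325  1.719 -9.564] 33.99
0.168 [ 0.441  0.169  0.331  0.159 -0.808  1.822  0.623 -5.198] 25.74
0.176 [ 0.466  0.166  0.604 -0.052 -0.442  0.407 -0.382 -0.911] 23.68
0.184 [ 0.49   0.164  0.646  0.11   0.046 -0.833 -1.577  3.031] 34.83
0.192 [ 0.511  0.162  0.726  0.058  0.479 -2.202 -2.748  7.271] 53.04
```

Using all the views together, the index block spans r = 144 to 176 mm and stands at about 0.465 rad. The lid is at 0.391, so I'm raising it about 4.2° more.

>>> move_arm --pt "0 0.05 -0.25 0.42 0 0 0" --pt "0 0.05 -0.25 0.42 0 0 0" --pt "0 0 0 0 0 0 0" --pt "0 0 0 0 0 0 0"

```text
t: 18.12
tcp_pos: [0.4789, 0.1821, 0.2112]
eef_rot: [0.774, 0.621, -0.076, -0.1]
contact_force: [-3.4, 2.9, -5.9]
width: 0.217
```

```bash
python3 - <<'E'
from h import *; from workcell import r
s=r.get_state();lid(s); print(s['tcp_pos'])
d=r.get_image("wrist"); cv2.imwrite("pics/w20.png",d["img"][:,:,::-1]); np.save("w20.npy",d,allow_pickle=True)
d=r.get_image("scene"); cv2.imwrite("pics/s20.png",d["img"][:,:,::-1])
E
python3 z.py pics/w20.png pics/w20k.png 450 0 110 90 6; python3 z.py pics/s20.png pics/s20k.png 330 220 100 80 7
```

```text
theta from pos 0.43496896015015946 radius 0.32573885554537485 tilt 0.25118322825491535 side 0.027857567530011704 F [-3.41115605  2.91689446 -5.877978  ] M [0.38621916 0.19187307 0.23408259] w 0.21668928921460162
[0.47893598 0.18210742 0.21120874]
```

View pics/w20k.png

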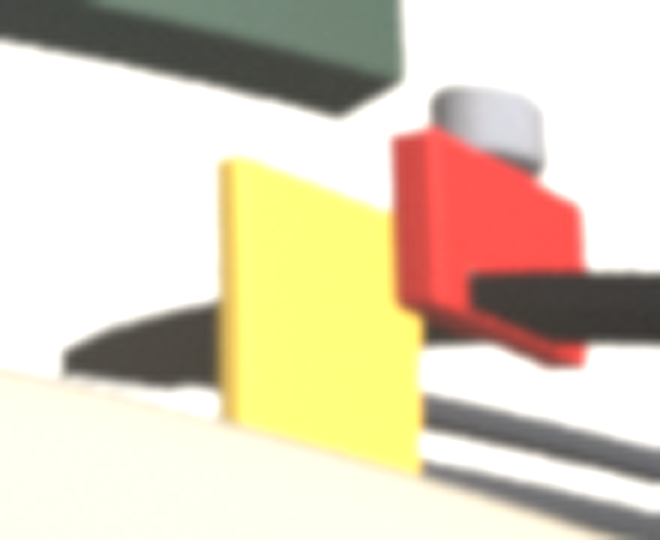

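View pics/s20k.png

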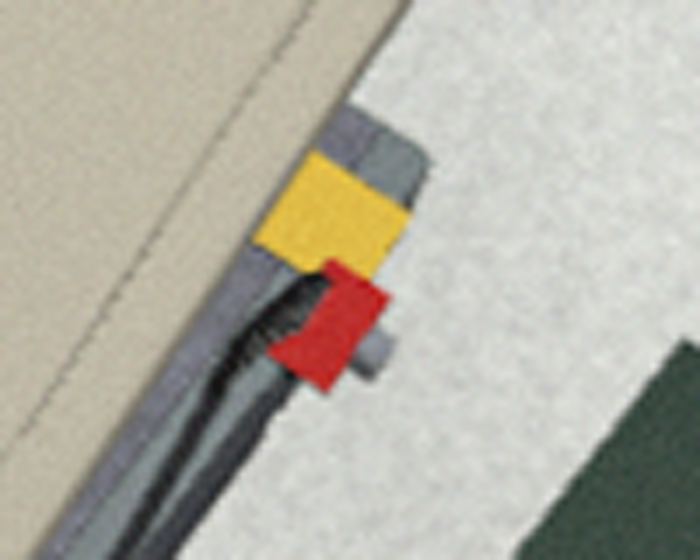

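>>> move_arm --pt "0 0.03 -0.14 0.15 0 0 0" --pt "0 0.03 -0.14 0.15 0 0 0" --pt "0 0 0 0 0 0 0" --pt "0 0 0 0 0 0 0"

```text
t: 18.55
tcp_pos: [0.4818, 0.1814, 0.2186]
eef_rot: [0.772, 0.62, -0.085, -0.11]
contact_force: [-4.0, 1.9, -5.8]
width: 0.218
```

```bash
python3 - <<'E'
from h import *; from workcell import r
s=r.get_state();lid(s); print(s['tcp_pos'],s['t'])
d=r.get_image("wrist"); cv2.imwrite("pics/w21.png",d["img"][:,:,::-1]); np.save("w21.npy",d,allow_pickle=True)
E
python3 z.py pics/w21.png pics/w21k.png 450 0 110 90 6
```

```text
theta from pos 0.4598744228799689 radius 0.32573450599560494 tilt 0.2793118840297384 side 0.027890247534823668 F [-4.03835383  1.86019381 -5.7941548 ] M [0.31626889 0.14647006 0.23173369] w 0.21769347669957426
[0.48182269 0.18142252 0.21860711] 18.55
```

View pics/w21k.png

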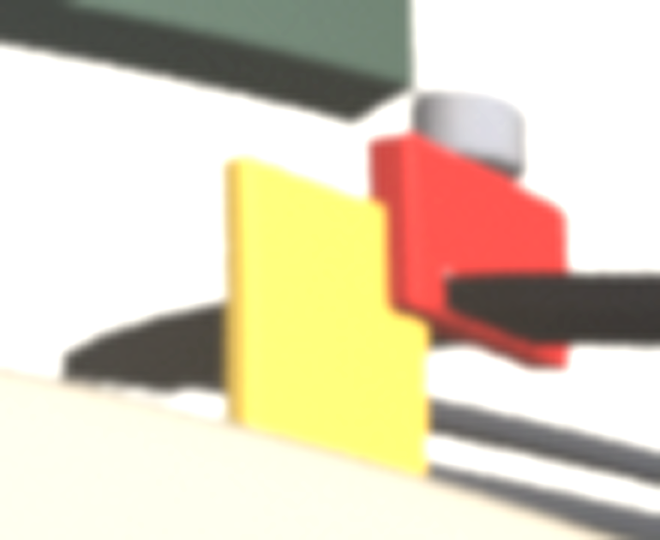

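View pics/w21.png

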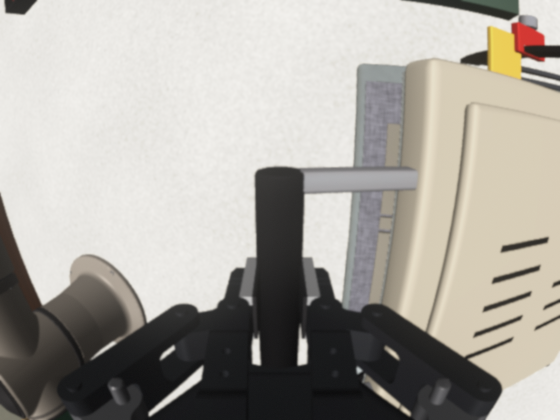

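The yellow plate now enters the red block's end face at about mid-thickness (u≈388 within 372 to 410 in the crop). I'll nudge it a few milliradians more and check that it holds steady.

>>> move_arm --pt "0 0.01 -0.05 0.06 0 0 0" --pt "0 0 0 0 0 0 0" --pt "0 0 0 0 0 0 0" --pt "0 0 0 0 0 0 0"

```text
t: 18.93
tcp_pos: [0.4825, 0.1813, 0.2201]
eef_rot: [0.772, 0.62, -0.087, -0.112]
contact_force: [-4.0, 2.9, -5.9]
width: 0.213
```

```bash
python3 - <<'E'
from h import *; from workcell import r
s=r.get_state();lid(s); print(s['tcp_pos'],s['t'])
for i in range(6): d=r.get_image("scene")
cv2.imwrite("pics/s22.png",d["img"][:,:,::-1])
d=r.get_image("wrist"); cv2.imwrite("pics/w22.png",d["img"][:,:,::-1])
lid(r.get_state())
E
python3 z.py pics/w22.png pics/w22k.png 450 0 110 90 6
```

```text
theta from pos 0.465061020047674 radius 0.3257220615603389 tilt 0.284268962884903 side 0.027906703301735745 F [-4.0457258   2.85385178 -5.94681265] M [0.29423134 0.1690133  0.19356843] w 0.21326166191174958
[0.48248487 0.18128092 0.2201256 ] 18.9333
theta from pos 0.4649803869857463 radius 0.3257287634718081 tilt 0.28434488822339876 side 0.027908958010710812 F [-4.15489386  2.97432166 -5.81082601] M [0.38195287 0.14028687 0.18406081] w 0.21542641012423042
```

View pics/w22k.png

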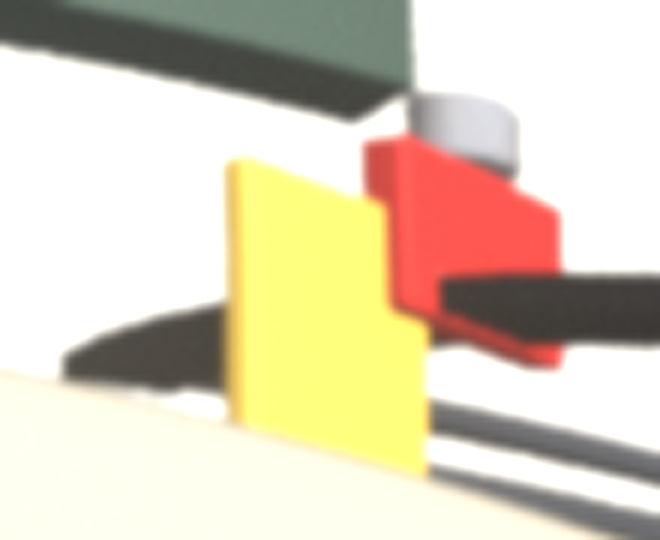

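View pics/s22.png

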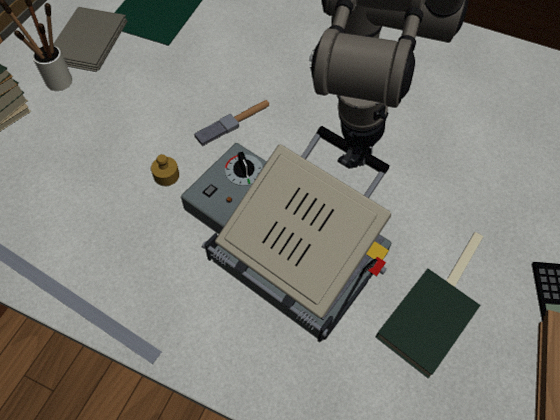

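The pointer plate enters the middle of the red block's end face, at about 54% of its thickness. The angle held at 0.465 for 0.35 s, and the bystanders and knob look unchanged.

Run:
```python
from workcell import r
print(r.sign_off())
```

```text
the job is handed in; nothing more can be done
None
```

I turned the thermostat knob to the green drying mark, then raised the lid to the red index. I handed the job in at about 19.3 s, still gripping the bar at 100 N.

- **Knob:** I turned it back about 1.38 rad. The wrist picture after release showed the white line and the green mark in line to within about a pixel. It looked the same in the last scene picture.
- **Lid:** The arm pose put it at 0.465 rad, steady over the last 0.35 s. The yellow plate enters the red block's end face at about 54% of its thickness in the wrist view.
- **Index reading:** My estimates disagreed at first, from about 0.42 to 0.56 rad, because I took 176 mm as the red block's centre. Fitting all the cameras together put 176 mm at its outer end and gave 0.46 to 0.466 rad, which matches the close-up.
- **What went wrong:** The first grip at 60 N slipped off the bar before the lid lifted. I gripped again lower and harder. I then lowered the lid once from about 0.38 rad and moved the grip 28 mm to the left, so that the wrist camera could see both pointer and index.
- **Other items:** The index, book, weight, bone folder and brush look unmoved in the last scene picture. I checked that by eye and did not measure it.

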